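# Scoop sample tubes from a tilt-out bin

### The arm

A 7-joint arm with a two-finger parallel gripper is mounted at the origin on a cart in front of the work surface, level with it; the furniture and walls round the work are solid. World frame = base frame: x ahead of the robot, y to its left, z up, the work surface at z = 0. Lengths are in m, angles in rad, forces in N, time in s.
With the tool pointing down it reaches from about 0.425 to 0.975 m from the base axis. Payload 16.7 kg.
Tool frame: the origin (TCP) lies midway between the tips of the shut fingers; the grasp point (between the pads) lies 19 mm behind it (r.grip_point_offset is the distance from the TCP to the grasp point, in m); z points along the fingers, y is the line along which they close (so a half turn about z gives the same grasp; the last joint's range is limited). The gripper opens to 85 mm and grips with 20 to 120 N. Pads are 22 mm wide; open, the fingers measure 114 mm over their backs; the gripper's body (76 mm by 85 mm) begins 54 mm behind the grasp point. The pads swing forward as they close: fully open they stand 13 mm farther back than shut.
Start: joints at [1.099, 0.426, 0.074, 1.606, -0.034, 1.111, -0.067], TCP at [0.213, -0.64, 0.231] pointing down, gripper open.
Joint ranges: [-2.85, 2.85], [-0.5, 2.14], [-1.23, 1.37], [0.21, 2.46], [-1.02, 4.16], [0.16, 2.05], [-2.73, 2.73]. Speed limits (rad/s): [1.89, 1.89, 2.39, 2.39, 3.01, 3.01, 3.01].

### API

Orientations are given as a unit quaternion [w, x, y, z].
In Python, from rig import r, vision, finish_job gives the robot as it stands. The module is installed in compiled form; this text tells all that it offers.
- The arm moves only by the tool send_rows, never from a script. Its argument "series" is a list of rows, each a list of 7 numbers: the shift along the tool's x, y, z in cm, then the turn, a rotation vector about the tool's x, y, z in degrees, then the opening, from 0 (shut) to 1 (fully open). A call has 1 to 10 rows; each row shifts and turns the commanded pose from where the row before left it, along the tool's axes as they then stand; what a row does not reach is not made up. A row lasts 1/12 s, in which the tool goes at most 41.7 mm and 7.16 degrees, less where a joint would pass 70% of its speed; a pose out of reach is approached as far as the arm can. A call with a gripper value outside its range is refused whole. The fingers move at their own pace and stop on an object; the grip force is fixed at half the most. Time passes only in rows, so rows that do not move let the fingers close. It gives the time, the measured TCP pose, the force, the opening and the grip force at its end, in the units of the state.
- r.state(): the state, without advancing time (a new reading comes with each control period).
- vision.get_image(name): name is "scene" or "top"; returns a dict with "image" (420x560x3 uint8, blue, green, red), "intrinsics" (3x3 intrinsics, pixels), "R" (3x3) and "t" (3): a world point X has camera coordinates R X + t. Camera axes: x right, y down, z forward; pixel columns grow to the right and rows downward; lengths in m; the calibration is good to about 2 mm. A picture is of the moment at which its call begins. There is no depth.
- finish_job(): hands the job in; it is judged then, once.
Trained networks look in a picture, given as the dict that the camera call returned (one of the last four; its "shot" number tells which), for a name from the list of things; names that differ only in an ending like _2 or _b are one class to them, and where a whole thing is asked for, a point or a joint stands for the part that bears it (a point fixed in the world has none). Each returns a list of dicts, best first, with "confidence" (0 to 1); they miss things now and then, are a little off and sometimes report something else, mostly with a low value. They report only what shows in the picture. A call takes as long as a camera call.
- vision.masks_of(label, picture): "mask" (420x560 bool, what is visible of it) and "location" ([column, row] in pixels, amid what is visible of it).
- vision.spot_point(label, picture): "location" ([column, row] in pixels: a listed point, or the origin of a listed thing).
The state is a dict: "t": time; "joints": joint angles; "joint_velocities": joint speeds; "joint_torque": joint torques, N m; "position": TCP position; "tcp_rot": TCP orientation; "contact_force": force on the tool from outside, world axes, zero at the start; "wrist_torque": the same for the moment, N m; "grip_width": opening from 0.0 (shut) to 1.0 (fully open); "gripper_force": force on a finger pad.
Only numpy, scipy, OpenCV 4.12 (cv2) and the standard library are available. Lean on these libraries where they do the work, as an engineer would, in place of code of your own. Each camera call takes 0.05 s, during which the arm holds its last target. There are 200 camera calls.

### The job

Swing the blue tilt-out bin of the white dispenser forward as far as it goes, then use the metal scoop to lift at least three of its four sample tubes up out of the bin's mouth, well clear of it, and tip them into the green tray. Lay the scoop back flat on the worktop, clear of the tray, and swing the bin fully shut; any tube left over stays in the bin, none is spilled, and the tray stays where it stands.

Things in the scene. Friction and masses are not known exactly. Their poses are not given: they have to be found in the camera images.
- rack: White dispenser housing fixed to the worktop, 156 x 166 x 187 mm high, open at its front (-x). Origin on the worktop straight under the bin's hinge line, at mid width; x to its back (back face x = 134 mm, base plate from x = -22 mm), y along the hinge, z up. A top board covers only x = 64 to 134 mm; outer sides at y = +/-83 mm.
- bin (a joint): Angle of the blue tilt-out bin: 0 = shut (front panel upright), 1.2 rad = fully forward on its stop. Level hinge along the rack's y, 55 mm above the worktop at rack x = 0; the top swings to the rack's -x. Bin 0.33 kg, hinge friction 0.06 N m, no latch: its weight keeps it on either stop, between them friction about holds it.
- bin_hinge (a point): Point on the hinge line at mid width; its axes turn with the bin and equal the rack's when shut. In these axes the flat front panel, 144 mm wide, has its inner face at x = 0 from z = 0 to 130 mm and is 5 mm thick. Side cheeks 4 mm thick, inner width 136 mm, reach 120 mm up the panel. Open top.
- bin_handle (a point): Middle of the steel bar handle (round, 10 mm thick, 80 mm free length along y, on two posts) that stands above the bin's front panel, 45 mm over the panel's edge; 175 mm from the hinge line and 7 mm in front of the panel's inner face. Axes as bin_hinge.
- bin_inside (a point): Point inside the bin at (35, 0, 20) mm in bin_hinge axes. A flat floor runs from the hinge line 85 mm to x, z = (77, -36) mm, a V of 115 degrees with the panel; then a back board 50 mm to (112, -1) mm. Bin fully forward: the panel is a chute falling 21 degrees into the V, the floor rises 44 degrees behind it, and the tubes roll into the V and lie across it.
- scoop: Loose metal scoop, 0.17 kg. Origin under the pan's centre; x to the nose, y across, z up when flat. Pan 110 mm long (x -55 to 55), 124 mm wide, floor 2 mm, sharp nose; back wall 38 mm high; side walls 3 mm thick falling from 38 mm at the back to 5 mm at x = 35, none beyond. Black handle 18 mm wide (y), 24 mm deep, 100 mm long, goes back and up at 20 degrees from x = -55, z = 36 mm.
- scoop_nose (a point): Middle of the scoop's front edge, on its underside (scoop axes).
- scoop_pan (a point): Point 15 mm above the pan's underside, over its centre: middle of the load (scoop axes).
- scoop_grip (a point): Centre line of the scoop's handle, 55 mm along it: at (-107, 0, 55) mm in scoop axes. Grip here, fingers closing along the scoop's y.
- tray: Loose open green tray, 200 (x) x 180 (y) x 50 mm high, walls 4 mm, 0.5 kg. Origin at the centre of its underside.
- tube_0_mid (a point): Point on the axis of sample tube 0 (blue screw cap), 42 mm from its pointed end, 57 mm from the end of its cap: 99 mm long, body 15 mm thick, cap 18 mm, 18 g. Lies in the bin along the rack's y. Site z runs along the tube.
- tube_1_mid (a point): Point on the axis of sample tube 1 (red screw cap), 42 mm from its pointed end, 57 mm from the end of its cap: 99 mm long, body 15 mm thick, cap 18 mm, 18 g. Lies in the bin along the rack's y. Site z runs along the tube.
- tube_2_mid (a point): Point on the axis of sample tube 2 (white screw cap), 42 mm from its pointed end, 57 mm from the end of its cap: 99 mm long, body 15 mm thick, cap 18 mm, 18 g. Lies in the bin along the rack's y. Site z runs along the tube.
- tube_3_mid (a point): Point on the axis of sample tube 3 (blue screw cap), 42 mm from its pointed end, 57 mm from the end of its cap: 99 mm long, body 15 mm thick, cap 18 mm, 18 g. Lies in the bin along the rack's y. Site z runs along the tube.

How it is judged:
By the outcome, as a careful person would: the job done as asked, in the order asked, and still so for the second after the job is handed in, with the robot touching nothing.
It also fails if it takes over 72 s, if anything falls off the work surface, if the arm or the gripper's body presses on something with over 40 N, if the wrist force passes 120 N, or if a joint passes its speed limit or range.

## Working session

There is one attempt and no reset: what is moved stays moved. The work goes in short steps, Python scripts to look and compute and a tool call to move; the robot and the scene stay as the last step left them, time stands still between calls to the robot, and variables do not carry over. Pictures are saved under pics/ and viewed, at most 10 in all, crops included, and the job is handed in when it is done.

Besides the shell and the picture viewer there is one more tool, called after "Request:" as a command line: name --pt "numbers of a row" for each row, then --argument value for the rest. send_rows: Moves the arm, as the interface text tells. Its arguments: {"type":"object","properties":{"series":{"type":"array","items":{"type":"array","items":{"type":"number"}}}},"required":["series"]}

```bash
ls; mkdir -p pics; cat > h.py <<'E'
import numpy as np, cv2
from scipy.spatial.transform import Rotation as Ro
from rig import r, vision, finish_job
def proj(p,X):
    c=p['R']@np.array(X,float)+p['t']; u=p['intrinsics']@c; return u[:2]/u[2]
def tri(ps,uvs):
    A=[]
    for p,(u,v) in zip(ps,uvs):
        P=p['intrinsics']@np.c_[p['R'],p['t']]
        A+= [u*P[2]-P[0], v*P[2]-P[1]]
    X=np.linalg.svd(np.array([a/np.linalg.norm(a) for a in A]))[2][-1]; X=X[:3]/X[3]
    return X,[np.linalg.norm(proj(p,X)-uv) for p,uv in zip(ps,uvs)]
def ray(p,uv,z):
    d=p['R'].T@np.linalg.inv(p['intrinsics'])@[*uv,1]; c=-p['R'].T@p['t']
    return c+d*(z-c[2])/d[2]
def pics():
    return vision.get_image('scene'),vision.get_image('top')
def find(names,ps):
    o={}
    for n in names:
        L=[vision.spot_point(n,p) for p in ps]
        if all(L):
            X,e=tri(ps,[l[0]['location'] for l in L]); o[n]=X
            print(n,X.round(4),np.round(e,1),[round(l[0]['confidence'],2) for l in L],[np.round(l[0]['location']).tolist() for l in L])
        else: print(n,[[(np.round(q['location']).tolist(),round(q['confidence'],2)) for q in l[:2]] for l in L])
    return o
E
cat > a.py <<'E'
from h import *
ps=pics()
for n,p in zip(('scene','top'),ps): cv2.imwrite(f'pics/{n}0.png',p['image'])
find(['rack','bin_hinge','bin_handle','bin_inside','scoop','scoop_nose','scoop_pan','scoop_grip','tray','tube_0_mid','tube_1_mid','tube_2_mid'],ps)
s=r.state(); print(s); print(r.grip_point_offset)
for p in ps: print((-p['R'].T@p['t']).round(3))
E
python3 a.py
```

```text
pics
rack [0.6102 0.0018 0.0091] [0.7 0.9] [0.77, 0.95] [[276.0, 230.0], [283.0, 205.0]]
bin_hinge [0.6058 0.0042 0.0648] [0.7 0.9] [0.78, 0.74] [[277.0, 222.0], [282.0, 202.0]]
bin_handle [0.6101 0.0073 0.2252] [1.3 1.8] [0.73, 0.74] [[273.0, 189.0], [282.0, 186.0]]
bin_inside [0.6384 0.0122 0.073 ] [0.1 0.2] [0.95, 0.73] [[267.0, 217.0], [283.0, 190.0]]
scoop [ 0.529  -0.324   0.0016] [0.1 0.2] [0.88, 0.93] [[348.0, 182.0], [386.0, 270.0]]
scoop_nose [ 0.5813 -0.3197  0.014 ] [0.4 0.6] [0.6, 0.78] [[335.0, 174.0], [391.0, 251.0]]
scoop_pan [ 0.5298 -0.3342  0.0042] [0.4 0.6] [0.63, 0.6] [[349.0, 180.0], [390.0, 271.0]]
scoop_grip [ 0.422  -0.3267  0.0338] [0.9 1.2] [0.59, 0.97] [[377.0, 190.0], [380.0, 307.0]]
tray [0.5307 0.3322 0.0102] [0.7 0.7] [0.63, 0.67] [[228.0, 322.0], [165.0, 196.0]]
tube_0_mid [[([265.0, 216.0], 0.68)], []]
tube_1_mid [[], [([288.0, 183.0], 0.4)]]
tube_2_mid [0.7101 0.0173 0.018 ] [1.9 2.4] [0.55, 0.65] [[247.0, 216.0], [289.0, 174.0]]
{'t': 1.3, 'joints': array([ 1.09950314,  0.42609542,  0.07386243,  1.6059956 , -0.03409547,
        1.11079408, -0.06710706]), 'joint_velocities': array([-0.00051029, -0.00210615, -0.00037047,  0.00037916, -0.00059578,
        0.00116696,  0.00078193]), 'joint_torque': array([-1.90592626e-03, -9.49548912e+01,  3.75550389e+00, -4.63886905e+01,
        1.87446264e-02,  2.50227706e-03, -4.74233082e-05]), 'position': array([ 0.21347423, -0.64032014,  0.23130566]), 'tcp_rot': array([-2.20742554e-05,  9.87086328e-01,  1.60189204e-01,  1.74164190e-05]), 'contact_force': array([-0.49270906,  0.14180218, -0.23462924]), 'wrist_torque': array([ 0.01517068, -0.01477057,  0.01675897]), 'gripper_force': 0.0, 'grip_width': 1.001161466390425}
0.0187
[0.17  0.572 1.111]
[ 0.347 -0.069  1.127]
```

View images.

View pics/scene0.png

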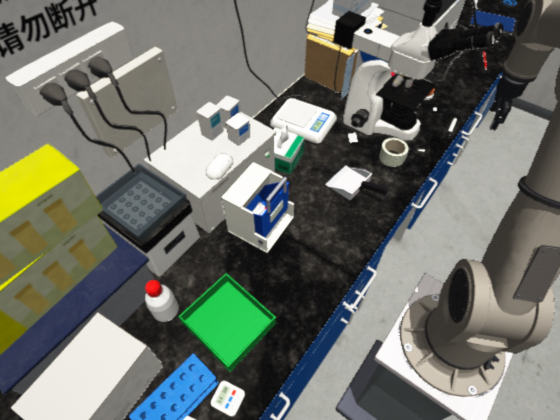

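View pics/top0.png

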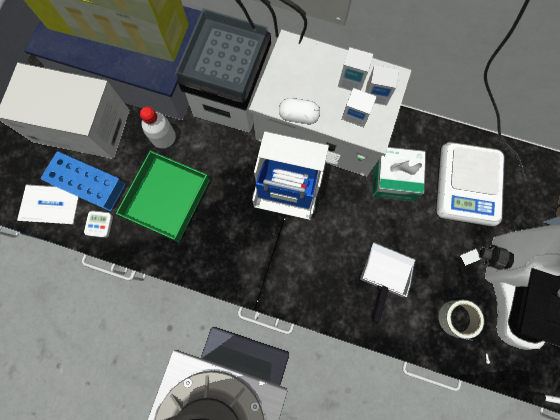

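```bash
cat > b.py <<'E'
from h import *
ps=pics()
cs=[]
for p,cc in zip(ps,[((262,208),(352,180)),((290,180),(386,280))]):
    m={n:vision.masks_of(n,p) for n in ('rack','bin','scoop','tray')}
    for n in m: print(n,[(round(q['confidence'],2),int(q['mask'].sum())) for q in m[n][:2]])
    np.savez(f"m_{len(cs)}.npz",K=p['intrinsics'],R=p['R'],t=p['t'],img=p['image'],**{n:m[n][0]['mask'] for n in m if m[n]})
    for (u,v) in cc:
        cs.append(cv2.resize(p['image'][v-50:v+50,u-65:u+65],None,fx=3,fy=3,interpolation=cv2.INTER_CUBIC))
cv2.imwrite('pics/c1.png',np.vstack([np.hstack(cs[:2]),np.hstack(cs[2:])]))
E
python3 b.py
```

```text
rack [(0.72, 4248), (0.51, 1382)]
bin [(0.71, 1395)]
scoop [(0.85, 1103)]
tray [(0.96, 4970), (0.47, 1372)]
rack [(0.79, 4491)]
bin [(0.84, 1756)]
scoop [(0.93, 2138)]
tray [(0.67, 4953)]
```

View pics/c1.png

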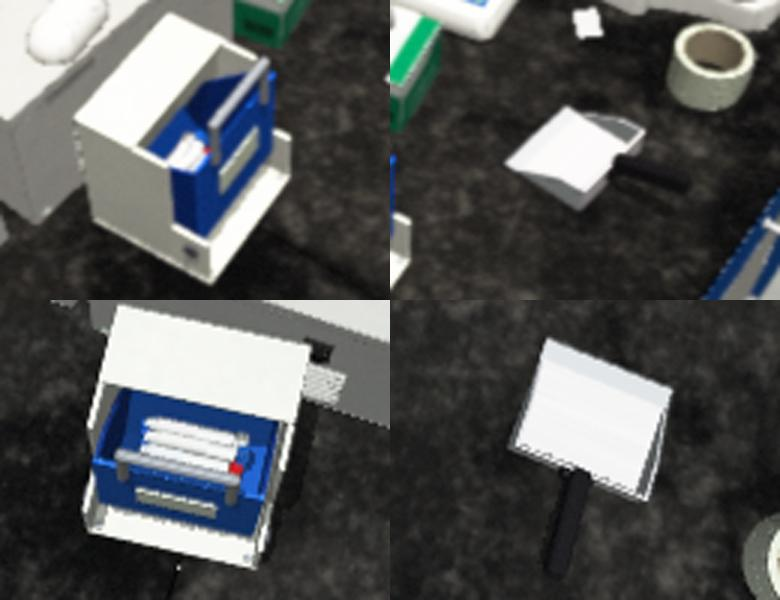

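```bash
cat > f.py <<'E'
from h import *
from scipy.optimize import least_squares, minimize
D=[dict(np.load(f'm_{i}.npz')) for i in (0,1)]
P=[dict(intrinsics=d['K'],R=d['R'],t=d['t']) for d in D]
def W(q,X):
    c,s=np.cos(q[2]),np.sin(q[2]); X=np.array(X,float)
    return np.c_[q[0]+c*X[:,0]-s*X[:,1],q[1]+s*X[:,0]+c*X[:,1],X[:,2]]
mm=1e-3
obj=np.array([[134,83,187],[134,-83,187],[64,-83,187],[64,83,187],[-22,83,0],[-22,-83,0],[134,83,0]])*mm
uv=[np.array([[223,198],[253,162.7],[277,174],[242.7,207],[267.7,252.3],[293.7,217.3],[228.7,231.3]]),
    np.array([[264.3,131.7],[329,145],[325.7,170.7],[260,157.3],[253.3,206],[310,219]])]
def res(q): 
    X=W(q,obj)
    return np.concatenate([(proj(p,x)-u) for p,U in zip(P,uv) for x,u in zip(X,U)])
s=least_squares(res,[.61,0,0],loss='soft_l1'); print('rack',s.x,np.degrees(s.x[2])); print(res(s.x).reshape(-1,2).round(1).tolist())
def fit(name,parts,q0,k=8):
    def cost(q):
        c=0
        for p,d in zip(P,D):
            im=np.zeros((420*1,560*1),np.uint8)
            big=np.zeros((420*4,560*4),np.uint8)
            for pt in parts:
                X=W(q,np.array(pt)*mm); v=np.array([proj(p,x) for x in X])
                cv2.fillConvexPoly(big,cv2.convexHull(np.round((v+.5)*4*16).astype(np.int32)),255,shift=4)
            a=cv2.resize(big,(560,420),interpolation=cv2.INTER_AREA)/255.
            c+=np.abs(a-d[name]).sum()/d[name].sum()
        return c
    best=min((minimize(cost,[q0[0],q0[1],y],method='Nelder-Mead',options=dict(initial_simplex=np.array([q0[0],q0[1],y])+np.array([[0,0,0],[.01,0,0],[0,.01,0],[0,0,.1]]),xatol=1e-4,fatol=1e-4)) for y in q0[2]),key=lambda m:m.fun)
    print(name,best.x,np.degrees(best.x[2]),best.fun); return best.x
S=[62,-62]
pan=[[55,y,0] for y in S]+[[-55,y,0] for y in S]+[[-55,y,38] for y in S]+[[35,y,5] for y in S]
hd=[[-55-l*.94+dz*.342,y,36+l*.342+dz*.94] for l in (0,100) for dz in (-12,12) for y in (-9,9)]
fit('scoop',[pan,hd],[.529,-.324,(-.3,-.1,.1,.3)])
box=[[x,y,z] for x in (-100,100) for y in (-90,90) for z in (0,50)]
fit('tray',[box],[.53,.332,(-.3,-.1,.1,.3)])
E
python3 f.py
```

```text
Traceback (most recent call last):
  File "f.py", line 3, in <module>
    D=[dict(np.load(f'm_{i}.npz')) for i in (0,1)]
            ~~~~~~~^^^^^^^^^^^^^^
FileNotFoundError: [Errno 2] No such file or directory: 'm_1.npz'
```

```bash
mv m_2.npz m_1.npz; python3 f.py
```

```text
rack [0.61082601 0.00064367 0.09302924] 5.330182699132388
[[-1.2, -1.6], [0.2, -1.7], [-5.0, -4.3], [-1.3, -0.5], [0.3, 0.3], [0.4, -0.9], [-0.4, -0.2], [-0.3, -0.1], [-0.1, 0.4], [-2.2, 0.8], [-2.5, 0.0], [0.5, 2.0], [0.4, 1.5]]
scoop [ 0.5306249  -0.32594107 -0.0819585 ] -4.695876399160619 0.1376846040199548
tray [ 0.53028605  0.33024378 -0.09643189] -5.525140025074145 0.05227888241711804
```

```bash
cat >> f.py <<'E'
out=[]
qs=fit('scoop',[pan],[.529,-.324,(-.2,0)])
import sys
for d,p,cc in zip(D,P,[((262,208),(352,180)),((290,180),(386,280))]):
    im=cv2.resize(d['img'],None,fx=3,fy=3,interpolation=cv2.INTER_CUBIC)
    rk=np.array([[[x,83,187] for x in (64,134)]+[[x,-83,187] for x in (134,64)],[[-22,83,0],[134,83,0],[134,-83,0],[-22,-83,0]]])
    for q,polys in ((s.x,rk),(qs,[[[55,62,0],[55,-62,0],[-55,-62,0],[-55,62,0]],[[-55,62,38],[-55,-62,38],[-55,-62,0],[-55,62,0]],[[-55,0,36],[-107,0,55],[-149,0,70]]])):
        for po in polys:
            v=np.array([proj(p,x) for x in W(q,np.array(po)*mm)])
            cv2.polylines(im,[np.round((v+.5)*3).astype(int)],True,(0,0,255),1)
    c,_=cv2.findContours(cv2.resize(d['scoop'].astype(np.uint8),None,fx=3,fy=3,interpolation=0),0,1)
    cv2.drawContours(im,c,-1,(0,255,0),1)
    for u,v in cc: out.append(im[(v-50)*3:(v+50)*3,(u-65)*3:(u+65)*3])
cv2.imwrite('pics/o1.png',np.vstack([np.hstack(out[:2]),np.hstack(out[2:])]))
E
python3 f.py|tail -1
```

```text
scoop [ 0.5302279  -0.32584772 -0.08561769] -4.905532034315038 0.36853232581779194
```

View pics/o1.png

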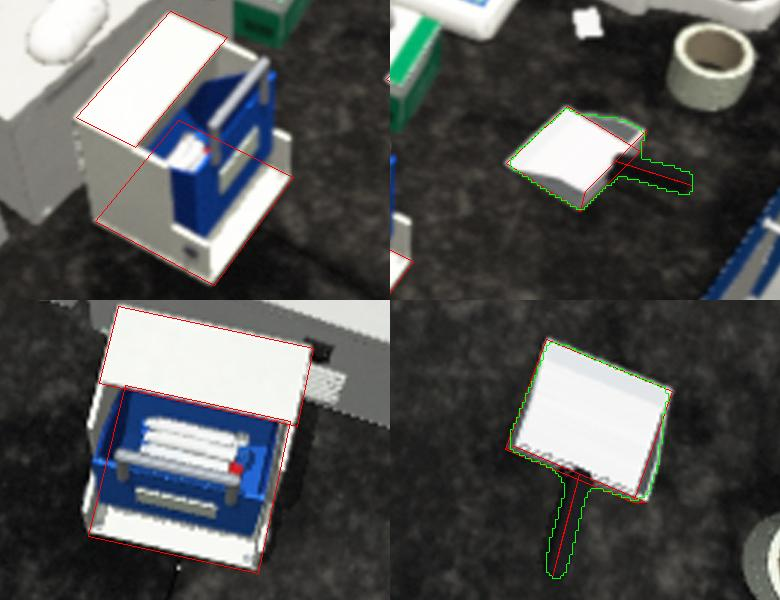

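```bash
cat >> h.py <<'E'
RK=np.array([.6108,.0006,0]); RY=5.33
SC=np.array([.5302,-.3258,0]); SY=-4.8
TR=np.array([.5303,.3302,0]); TY=-5.5
def rk(x,y,z): return RK+Ro.from_euler('z',RY,degrees=True).apply(np.array([x,y,z])*1e-3)
def tool(yaw,fwd=0):
    "tool x heading yaw (deg), pointing down; fwd = tool z leans toward heading by fwd deg"
    return Ro.from_euler('z',yaw,degrees=True)*Ro.from_euler('y',-fwd,degrees=True)*Ro.from_euler('x',180,degrees=True)
def cur():
    s=r.state(); q=s['tcp_rot']; return s['position'],Ro.from_quat([q[1],q[2],q[3],q[0]])
def plan(wps,start=None):
    p,R=start or cur(); n0=0
    calls=[]
    for (tp,tR,n,g) in wps:
        p0,R0=p,R; rv=(R0.inv()*tR).as_rotvec()
        for i in range(1,n+1):
            f=i/n; gp=p0+(tp-p0)*f; gR=R0*Ro.from_rotvec(rv*f)
            d=np.round(R.inv().apply(gp-p)*100,1 if n<0 else 2); w=np.round(np.degrees((R.inv()*gR).as_rotvec()),1)
            calls.append([*(d+0),*(w+0),g]); p=p+R.apply(d/100); R=R*Ro.from_rotvec(np.radians(w))
    for i in range(0,len(calls),10):
        print('[['+'],['.join(','.join(f'{v:g}' for v in c) for c in calls[i:i+10])+']]')
    M=np.array(calls); print('max mm',10*np.linalg.norm(M[:,:3],axis=1).max(),'deg',np.linalg.norm(M[:,3:6],axis=1).max(),'end',p.round(4))
E
python3 - <<'E'
from h import *
b=rk(-7,0,230)
T=tool(95.3)
plan([(b+[0,0,.08],T,22,.4),(b+[0,0,-.014],T,4,.4)])
E
```

```text
[[2.6,-2.2,-0.36,0,0,-3.5,0.4],[2.74,-2.04,-0.35,0,0,-3.5,0.4],[2.85,-1.86,-0.36,0,0,-3.5,0.4],[2.96,-1.69,-0.36,0,0,-3.5,0.4],[3.06,-1.51,-0.36,0,0,-3.5,0.4],[3.14,-1.31,-0.35,0,0,-3.5,0.4],[3.22,-1.12,-0.36,0,0,-3.5,0.4],[3.28,-0.92,-0.36,0,0,-3.5,0.4],[3.34,-0.72,-0.36,0,0,-3.4,0.4],[3.37,-0.53,-0.35,0,0,-3.5,0.4]]
[[3.39,-0.31,-0.36,0,0,-3.5,0.4],[3.41,-0.11,-0.36,0,0,-3.5,0.4],[3.4,0.1,-0.36,0,0,-3.5,0.4],[3.4,0.31,-0.35,0,0,-3.5,0.4],[3.37,0.52,-0.36,0,0,-3.5,0.4],[3.33,0.72,-0.36,0,0,-3.5,0.4],[3.28,0.92,-0.36,0,0,-3.5,0.4],[3.22,1.12,-0.35,0,0,-3.5,0.4],[3.14,1.32,-0.36,0,0,-3.5,0.4],[3.06,1.5,-0.36,0,0,-3.5,0.4]]
[[2.96,1.69,-0.36,0,0,-3.5,0.4],[2.85,1.87,-0.35,0,0,-3.5,0.4],[0,0,2.35,0,0,0,0.4],[0,0,2.35,0,0,0,0.4],[0,0,2.35,0,0,0,0.4],[0,0,2.35,0,0,0,0.4]]
max mm 34.35636767762273 deg 3.5 end [ 6.038e-01 -1.000e-04  2.160e-01]
```

Request:
send_rows --pt "2.6 -2.2 -0.4 0 0 -3.5 0.4" --pt "2.7 -2.0 -0.4 0 0 -3.5 0.4" --pt "2.9 -1.9 -0.4 0 0 -3.5 0.4" --pt "3.0 -1.7 -0.4 0 0 -3.5 0.4" --pt "3.1 -1.5 -0.4 0 0 -3.5 0.4" --pt "3.1 -1.3 -0.4 0 0 -3.5 0.4" --pt "3.2 -1.1 -0.4 0 0 -3.5 0.4" --pt "3.3 -0.9 -0.4 0 0 -3.5 0.4" --pt "3.3 -0.7 -0.3 0 0 -3.5 0.4" --pt "3.4 -0.5 -0.3 0 0 -3.5 0.4"

```text
t: 2.63
position: [0.3924, -0.3483, 0.2698]
tcp_rot: [0.0, 0.893, 0.451, 0.0]
contact_force: [0.7, -0.9, -0.0]
grip_width: 0.401
gripper_force: 0.0
```

Request:
send_rows --pt "3.4 -0.3 -0.4 0 0 -3.5 0.4" --pt "3.4 -0.1 -0.4 0 0 -3.5 0.4" --pt "3.4 0.1 -0.4 0 0 -3.5 0.4" --pt "3.4 0.3 -0.4 0 0 -3.5 0.4" --pt "3.4 0.5 -0.4 0 0 -3.5 0.4" --pt "3.3 0.7 -0.3 0 0 -3.5 0.4" --pt "3.3 0.9 -0.3 0 0 -3.5 0.4" --pt "3.2 1.1 -0.3 0 0 -3.5 0.4" --pt "3.1 1.3 -0.3 0 0 -3.5 0.4" --pt "3.1 1.5 -0.3 0 0 -3.5 0.4"

```text
t: 3.47
position: [0.5685, -0.0569, 0.3048]
tcp_rot: [0.0, 0.716, 0.698, 0.0]
contact_force: [0.7, -0.3, -0.1]
grip_width: 0.4
gripper_force: 0.0
```

Request:
send_rows --pt "3.0 1.7 -0.3 0 0 -3.5 0.4" --pt "2.8 1.9 -0.3 0 0 -3.5 0.4" --pt "0 0 0 0 0 0 0.4"

```text
t: 3.72
position: [0.6058, 0.0067, 0.3108]
tcp_rot: [-0.001, 0.669, 0.743, 0.002]
contact_force: [-1.1, 0.2, -0.4]
grip_width: 0.4
gripper_force: 0.0
```

```bash
python3 - <<'E'
from h import *
s=r.state(); print(s['t'],s['position'],s['grip_width'],s['joints'].round(3))
p,R=cur(); print(R.apply([[1,0,0],[0,1,0]]).round(3))
b=lambda th: rk(-7*np.cos(th)-175*np.sin(th),0,55-7*np.sin(th)+175*np.cos(th))
T=tool(95.3)
off=lambda th: b(th)+[0,0,-.014]
plan([(b(0)+[0,0,-.014],T,5,.4)]+[(off(th),T,1,.4) for th in np.linspace(0,1.2,16)[1:]])
E
```

```text
3.7167 [0.60584331 0.00665687 0.31080647] 0.39964342018994914 [ 0.308  0.296 -0.528  1.644  0.153  1.241 -0.145]
[[-0.105  0.994  0.003]
 [ 0.994  0.105  0.002]]
[[-0.13,-0.06,1.9,0,0,0.1,0.4],[-0.14,-0.05,1.89,0,-0.1,0.2,0.4],[-0.13,-0.06,1.9,0.1,0,0.1,0.4],[-0.13,-0.05,1.89,0,0,0.2,0.4],[-0.14,-0.06,1.9,0,-0.1,0.1,0.4],[0,-1.39,0.11,0,0,0,0.4],[0,-1.39,0.22,0,0,0,0.4],[0.01,-1.36,0.34,0,0,0,0.4],[0,-1.33,0.44,0,0,0,0.4],[0,-1.29,0.54,0,0,0,0.4]]
[[0,-1.24,0.65,0,0,0,0.4],[0,-1.19,0.74,0,0,0,0.4],[0,-1.12,0.84,0,0,0,0.4],[0,-1.05,0.92,0,0,0,0.4],[0,-0.98,1.01,0,0,0,0.4],[0,-0.89,1.08,0,0,0,0.4],[0,-0.8,1.15,0,0,0,0.4],[0,-0.71,1.2,0,0,0,0.4],[0,-0.61,1.26,0,0,0,0.4],[0,-0.51,1.31,0,0,0,0.4]]
max mm 19.060954855410575 deg 0.223606797749979 end [ 0.4459 -0.0148  0.0979]
```

Request:
send_rows --pt "-0.1 -0.1 1.9 0 0 0 0.4" --pt "-0.1 0 1.9 0 0 0 0.4" --pt "-0.1 -0.1 1.9 0 0 0 0.4" --pt "-0.1 0 1.9 0 0 0 0.4" --pt "-0.1 -0.1 1.9 0 0 0 0.4" --pt "0 -1.4 0.1 0 0 0 0.4" --pt "0 -1.4 0.2 0 0 0 0.4" --pt "0 -1.4 0.3 0 0 0 0.4" --pt "0 -1.3 0.4 0 0 0 0.4" --pt "0 -1.3 0.5 0 0 0 0.4"

```text
t: 4.55
position: [0.5333, -0.0119, 0.2005]
tcp_rot: [0.0, 0.673, 0.74, 0.0]
contact_force: [0.7, 0.8, 1.1]
grip_width: 0.401
gripper_force: 0.6
```

Request:
send_rows --pt "0 -1.2 0.7 0 0 0 0.4" --pt "0 -1.2 0.7 0 0 0 0.4" --pt "0 -1.1 0.8 0 0 0 0.4" --pt "0 -1.1 0.9 0 0 0 0.4" --pt "0 -1.0 1.0 0 0 0 0.4" --pt "0 -0.9 1.1 0 0 0 0.4" --pt "0 -0.8 1.1 0 0 0 0.4" --pt "0 -0.7 1.2 0 0 0 0.4" --pt "0 -0.6 1.3 0 0 0 0.4" --pt "0 -0.5 1.3 0 0 0 0.4"

```text
t: 5.38
position: [0.4427, -0.0206, 0.0991]
tcp_rot: [0.0, 0.673, 0.74, 0.0]
contact_force: [1.9, 1.0, -0.5]
grip_width: 0.398
gripper_force: 0.2
```

Request:
send_rows --pt "0 -0.6 0 0 0 0 0.4" --pt "0 -0.6 0 0 0 0 0.4" --pt "0 0 0 0 0 0 0.4"

```text
t: 5.63
position: [0.4441, -0.0203, 0.1031]
tcp_rot: [0.008, 0.673, 0.74, 0.01]
contact_force: [75.2, 1.0, -38.6]
grip_width: 0.405
gripper_force: 36.3
```

```bash
python3 - <<'E'
from h import *
s=r.state(); print(s['t'],s['position'],s['contact_force'],s['joints'].round(3))
ps=pics()
o=find(['bin_handle'],ps); print('expected',rk(-166,0,112))
cv2.imwrite('pics/open.png',np.hstack([cv2.resize(p['image'][v-60:v+60,u-65:u+65],None,fx=3,fy=3,interpolation=2) for p,(u,v) in zip(ps,[(285,210),(285,205)])]))
E
```

```text
5.6333 [ 0.44409778 -0.02026012  0.10308522] [ 75.18326278   0.99314948 -38.57296749] [ 0.37   0.256 -0.521  2.215  0.199  0.687 -0.194]
bin_handle [[([317.0, 232.0], 0.74)], []]
expected [ 0.44551775 -0.01482006  0.112     ]
```

View pics/open.png

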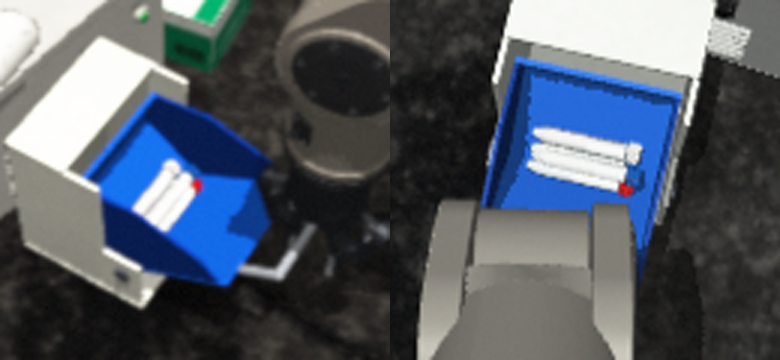

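```bash
python3 - <<'E'
from h import *
p,R=cur()
g=SC+Ro.from_euler('z',SY,degrees=True).apply([-.107,0,.055]); T=tool(SY); t=g+[0,0,-.0187]
print(t)
a=p+[.013,0.001,0]; b=a+[0.01,0,.12]
plan([(a,R,2,.4),(b,R,5,.4),(t+[0,0,.10],T,16,1)],(p,R))
E
```

```text
[ 0.42357526 -0.31684647  0.0363    ]
[[-0.01,0.65,0.02,0,0,0,0.4],[-0.01,0.65,0.01,0,0,0,0.4],[-0.02,0.26,-2.39,0,0,0,0.4],[-0.01,0.26,-2.4,0,0,0,0.4],[-0.02,0.26,-2.39,0,0,0,0.4],[-0.01,0.26,-2.4,0,0,0,0.4],[-0.02,0.26,-2.39,0,0,0,0.4],[-1.83,-0.46,0.53,0.1,-0.1,6.3,1],[-1.86,-0.26,0.53,0,-0.1,6.2,1],[-1.88,-0.05,0.54,0.1,0,6.3,1]]
[[-1.88,0.15,0.53,0,-0.1,6.3,1],[-1.84,0.36,0.54,0.1,-0.1,6.2,1],[-1.8,0.56,0.54,0.1,-0.1,6.3,1],[-1.72,0.75,0.54,0,-0.1,6.2,1],[-1.63,0.94,0.55,0.1,-0.1,6.3,1],[-1.52,1.11,0.54,0,0,6.3,1],[-1.39,1.26,0.55,0.1,-0.1,6.2,1],[-1.24,1.41,0.55,0.1,-0.1,6.3,1],[-1.07,1.54,0.54,0,-0.1,6.3,1],[-0.9,1.65,0.55,0.1,-0.1,6.2,1]]
[[-0.72,1.74,0.55,0,-0.1,6.3,1],[-0.52,1.8,0.55,0.1,0,6.3,1],[-0.32,1.85,0.54,0.1,-0.1,6.2,1]]
max mm 24.14062965210311 deg 6.30158710167526 end [ 0.4236 -0.3168  0.1363]
```

Request:
send_rows --pt "0 1.2 0 0 0 0 0.4" --pt "0 1.2 0 0 0 0 0.4" --pt "0 0.3 -2.4 0 0 0 0.4" --pt "0 0.3 -2.4 0 0 0 0.4" --pt "0 0.3 -2.4 0 0 0 0.4" --pt "0 0.3 -2.4 0 0 0 0.4" --pt "0 0.3 -2.4 0 0 0 0.4" --pt "-1.8 -0.5 0.5 0 0 6.3 1" --pt "-1.9 -0.3 0.5 0 0 6.3 1" --pt "-1.9 0 0.5 0 0 6.3 1"

```text
t: 6.67
position: [0.4608, -0.0747, 0.2047]
tcp_rot: [0.0, 0.787, 0.617, 0.0]
contact_force: [0.3, -0.2, -0.3]
grip_width: 0.81
gripper_force: 0.0
```

Request:
send_rows --pt "-1.9 0.2 0.5 0 0 6.3 1" --pt "-1.8 0.4 0.5 0 0 6.3 1" --pt "-1.8 0.6 0.5 0 0 6.3 1" --pt "-1.7 0.8 0.5 0 0 6.3 1" --pt "-1.6 0.9 0.5 0 0 6.3 1" --pt "-1.5 1.1 0.5 0 0 6.3 1" --pt "-1.4 1.3 0.5 0 0 6.3 1" --pt "-1.2 1.4 0.5 0 0 6.2 1" --pt "-1.1 1.5 0.5 0 0 6.2 1" --pt "-0.9 1.7 0.5 0 0 6.2 1"

```text
t: 7.5
position: [0.4337, -0.2605, 0.1541]
tcp_rot: [-0.0, 0.993, 0.118, -0.0]
contact_force: [0.4, 0.2, -0.3]
grip_width: 1.0
gripper_force: 0.0
```

Request:
send_rows --pt "-0.7 1.7 0.5 0 0 6.2 1" --pt "-0.5 1.8 0.5 0 0 6.2 1" --pt "-0.3 1.9 0.5 0 0 6.2 1" --pt "0 0 0 0 0 0 1"

```text
t: 7.83
position: [0.4249, -0.3186, 0.1384]
tcp_rot: [0.0, 0.999, -0.047, -0.001]
contact_force: [-1.6, -0.2, -0.0]
grip_width: 1.0
gripper_force: 0.0
```

```bash
python3 - <<'E'
from h import *
s=r.state(); print(s['t'],s['position'],s['contact_force'],s['joints'].round(3))
g=SC+Ro.from_euler('z',SY,degrees=True).apply([-.107,0,.055]); T=tool(SY); t=g+[0,0,-.0187]
plan([(t+[0,0,.04],T,4,1),(t,T,3,1)])
ps=pics()
m=[vision.masks_of('bin',p) for p in ps]
o=find(['bin_handle','bin_hinge','bin_inside','tube_1_mid','tube_2_mid','tube_3_mid'],ps)
print('exp',rk(-166,0,112),rk(0,0,55),rk(35*.362-20*.932,0,55+35*.932+20*.362))
E
```

```text
7.8333 [ 0.42490954 -0.31860978  0.13843599] [-1.6359337  -0.20560039 -0.02563462] [ 0.608  0.306 -0.102  2.009  0.043  0.83  -1.183]
[[-0.03,-0.04,1.55,0,0,-0.1,1],[-0.04,-0.04,1.56,0,0,-0.2,1],[-0.03,-0.04,1.55,0,0.1,-0.1,1],[-0.04,-0.05,1.55,0,0,-0.2,1],[0,0,1.33,0,0,0,1],[0,0,1.34,0,0,0,1],[0,0,1.33,0,0,0,1]]
max mm 15.610253040870285 deg 0.2 end [ 0.4236 -0.3168  0.0363]
bin_handle [ 0.4612 -0.0114  0.1151] [1.2 1.5] [0.73, 0.81] [[317.0, 232.0], [270.0, 254.0]]
bin_hinge [0.6066 0.0018 0.0565] [0.6 0.8] [0.95, 0.59] [[277.0, 222.0], [283.0, 203.0]]
bin_inside [ 0.6139 -0.0009  0.073 ] [0.8 1.1] [0.72, 0.63] [[274.0, 217.0], [285.0, 201.0]]
tube_1_mid [ 0.7925 -0.4555 -0.7392] [26.5 31.9] [0.58, 0.65] [[275.0, 224.0], [385.0, 270.0]]
tube_2_mid [0.6385 0.0066 0.0652] [2.6 3.3] [0.4, 0.74] [[265.0, 216.0], [285.0, 195.0]]
tube_3_mid [ 0.483  -0.0239  0.3809] [16.3 23.8] [0.59, 0.79] [[336.0, 176.0], [281.0, 202.0]]
exp [ 0.44551775 -0.01482006  0.112     ] [6.108e-01 6.000e-04 5.500e-02] [6.04855813e-01 4.54351481e-05 9.48600000e-02]
```

```bash
cat > ov.py <<'E'
from h import *
ps=pics(); out=[]
for p,(u,v) in zip(ps,[(275,212),(285,205)]):
    im=cv2.resize(p['image'],None,fx=3,fy=3,interpolation=cv2.INTER_CUBIC)
    for th,col in ((1.2,(0,0,255)),(1.1,(0,255,255))):
        c,s=np.cos(th),np.sin(th); B=lambda x,y,z: rk(x*c-z*s,y,55+x*s+z*c)
        for po in ([(0,72,0),(0,72,130),(0,-72,130),(0,-72,0)],[(-7,40,175),(-7,-40,175)],[(112,68,-1),(112,-68,-1)]):
            w=np.array([proj(p,B(*x)) for x in po]); cv2.polylines(im,[np.round((w+.5)*3).astype(int)],True,col,1)
    out.append(im[(v-60)*3:(v+60)*3,(u-65)*3:(u+65)*3])
cv2.imwrite('pics/ov.png',np.hstack(out))
E
python3 ov.py
```

```text
(no output)
```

View pics/ov.png

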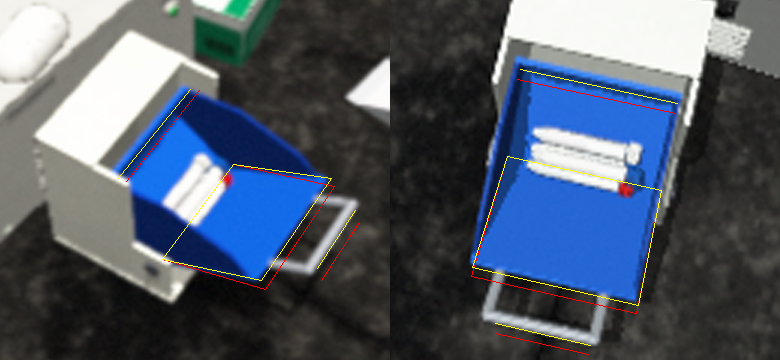

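Request:
send_rows --pt "0 0 1.6 0 0 -0.2 1" --pt "0 0 1.6 0 0 -0.2 1" --pt "0 -0.1 1.6 0 0 0 1" --pt "-0.1 -0.1 1.6 0 0 0 1" --pt "0 0 1.3 0 0 0 1" --pt "0 0 1.3 0 0 0 1" --pt "0 0 1.3 0 0 0 1"

```text
t: 9.32
position: [0.4255, -0.3134, 0.0357]
tcp_rot: [-0.0, 0.999, -0.038, 0.0]
contact_force: [0.1, -0.2, 0.7]
grip_width: 1.004
gripper_force: 0.0
```

Request:
send_rows --pt "0 0 0 0 0 0 0" --pt "0 0 0 0 0 0 0" --pt "0 0 0 0 0 0 0" --pt "0 0 0 0 0 0 0" --pt "0 0 0 0 0 0 0" --pt "0 0 0 0 0 0 0"

```text
t: 9.82
position: [0.4259, -0.3139, 0.037]
tcp_rot: [0.0, 0.999, -0.038, 0.001]
contact_force: [-0.3, 2.0, 6.4]
grip_width: 0.2
gripper_force: 59.0
```

Request:
send_rows --pt "0 0 0 0 0 0 1" --pt "0 0 0 0 0 0 1" --pt "0 0 0 0 0 0 1" --pt "0 0 0 0 0 0 1" --pt "0 0 -2 0 0 0 1" --pt "0 0 -3 0 0 0 1" --pt "0 0 -3 0 0 0 1" --pt "0 0 -3 0 0 0 1"

```text
t: 10.48
position: [0.4252, -0.3132, 0.1474]
tcp_rot: [-0.0, 0.999, -0.038, -0.0]
contact_force: [0.8, -1.2, 0.1]
grip_width: 1.0
gripper_force: 0.0
```

```bash
python3 - <<'E'
from h import *
R=tool(5.3)
t=np.array([.449,-.0145,.16])
plan([(t+[0,0,.04],R,11,0),(t,R,2,0)])
E
```

```text
[[0.01,-2.72,-0.48,0,0,-0.9,0],[0.05,-2.73,-0.47,0,0,-0.9,0],[0.1,-2.72,-0.48,0,0,-0.8,0],[0.13,-2.72,-0.48,0,0,-0.9,0],[0.17,-2.72,-0.47,0,0,-0.9,0],[0.22,-2.71,-0.48,0,0,-0.9,0],[0.26,-2.72,-0.48,0,0,-0.8,0],[0.3,-2.7,-0.47,0,0,-0.9,0],[0.34,-2.71,-0.48,0,0,-0.9,0],[0.39,-2.69,-0.48,0,0,-0.9,0]]
[[0.42,-2.69,-0.47,0,0,-0.9,0],[0,0,2,0,0,0,0],[0.01,0,2,0,0,0,0]]
max mm 27.74238634292299 deg 0.9 end [ 0.449  -0.0145  0.16  ]
```

Request:
send_rows --pt "0 -2.7 -0.5 0 0 -0.9 0" --pt "0 -2.7 -0.5 0 0 -0.9 0" --pt "0.1 -2.7 -0.5 0 0 -0.9 0" --pt "0.1 -2.7 -0.5 0 0 -0.9 0" --pt "0.2 -2.7 -0.5 0 0 -0.9 0" --pt "0.2 -2.7 -0.5 0 0 -0.9 0" --pt "0.3 -2.7 -0.5 0 0 -0.9 0" --pt "0.3 -2.7 -0.5 0 0 -0.9 0" --pt "0.3 -2.7 -0.4 0 0 -0.9 0" --pt "0.4 -2.7 -0.4 0 0 -0.9 0"

```text
t: 11.32
position: [0.4457, -0.042, 0.1946]
tcp_rot: [0.0, 0.999, 0.041, 0.0]
contact_force: [1.0, 0.2, -0.3]
grip_width: 0.002
gripper_force: 0.0
```

Request:
send_rows --pt "0.4 -2.7 -0.4 0 0 -0.9 0" --pt "0 0 2 0 0 0 0" --pt "0 0 2 0 0 0 0" --pt "0 0 1 0 0 0 0" --pt "0 0 0.8 0 0 0 0" --pt "0 0 0.8 0 0 0 0" --pt "0 0 0.6 0 0 0 0" --pt "0 0 0.4 0 0 0 0" --pt "0 0 0 0 0 0 0"

```text
t: 12.07
position: [0.4476, -0.0162, 0.1218]
tcp_rot: [-0.0, 0.999, 0.048, -0.0]
contact_force: [0.4, 1.2, -0.4]
grip_width: 0.001
gripper_force: 0.0
```

Request:
send_rows --pt "0 0 0.2 0 0 0 0" --pt "0 0 0.2 0 0 0 0" --pt "0 0 0.2 0 0 0 0" --pt "0 0 0 0 0 0 0"

```text
t: 12.4
position: [0.4481, -0.0161, 0.1167]
tcp_rot: [0.0, 0.999, 0.048, 0.0]
contact_force: [-2.5, -1.3, 9.3]
grip_width: -0.0
gripper_force: 4.5
```

```bash
sed -i 's/pics\/ov/pics\/ov2/' ov.py; python3 ov.py
```

```text
(no output)
```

View pics/ov2.png

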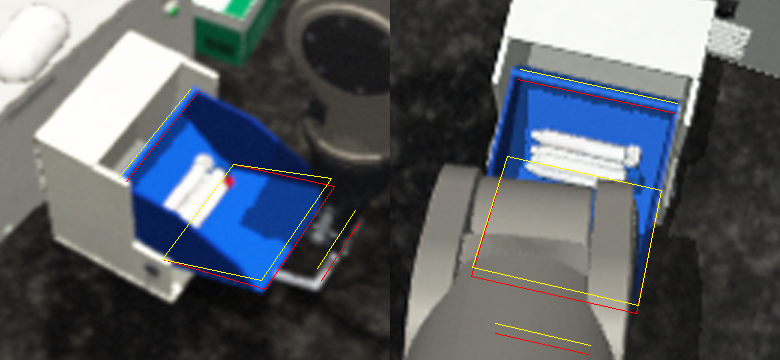

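```bash
python3 - <<'E'
from h import *
p,R=cur(); T=tool(-4.4)
t=np.array([.4255,-.3136,.036])
plan([(p+[0,0,.075],R,3,0),(t+[0,0,.10],T,11,1),(t+[0,0,.03],T,3,1),(t,T,2,1)])
E
```

```text
[[0,0,-2.5,0,0,0,0],[0,0,-2.5,0,0,0,0],[0.01,0,-2.5,0,0,0,0],[-0.47,2.67,0.51,0,0,0.9,1],[-0.42,2.68,0.5,0,0,0.9,1],[-0.38,2.69,0.51,0,0,0.9,1],[-0.34,2.69,0.51,0,0,0.9,1],[-0.3,2.69,0.5,0,0,0.9,1],[-0.25,2.71,0.51,0,0,0.9,1],[-0.22,2.7,0.51,0,0,0.9,1]]
[[-0.17,2.71,0.51,0,0,0.9,1],[-0.13,2.71,0.5,0,0,0.9,1],[-0.08,2.71,0.51,0,0,0.9,1],[-0.04,2.71,0.51,0,0,0.9,1],[0,0,2.33,0,0,0,1],[-0.01,0,2.33,0,0,0,1],[0,0,2.34,0,0,0,1],[0,0,1.5,0,0,0,1],[0,0,1.5,0,0,0,1]]
max mm 27.688806402588032 deg 0.9 end [ 0.4255 -0.3136  0.036 ]
```

Request:
send_rows --pt "0 0 -2.5 0 0 0 0" --pt "0 0 -2.5 0 0 0 0" --pt "0 0 -2.5 0 0 0 0" --pt "-0.5 2.7 0.5 0 0 0.9 1" --pt "-0.4 2.7 0.5 0 0 0.9 1" --pt "-0.4 2.7 0.5 0 0 0.9 1" --pt "-0.3 2.7 0.5 0 0 0.9 1" --pt "-0.3 2.7 0.5 0 0 0.9 1" --pt "-0.2 2.7 0.5 0 0 0.9 1" --pt "-0.2 2.7 0.5 0 0 0.9 1"

```text
t: 13.33
position: [0.4341, -0.2075, 0.1563]
tcp_rot: [0.0, 1.0, -0.007, 0.0]
contact_force: [0.6, 0.4, 0.8]
grip_width: 0.971
gripper_force: 0.0
```

Request:
send_rows --pt "-0.2 2.7 0.5 0 0 0.9 1" --pt "-0.1 2.7 0.5 0 0 0.9 1" --pt "-0.1 2.7 0.5 0 0 0.9 1" --pt "0 2.7 0.5 0 0 0.9 1" --pt "0 0 2.3 0 0 0 1" --pt "0 0 2.3 0 0 0 1" --pt "0 0 2.3 0 0 0 1" --pt "0 0 0 0 0 0 1"

```text
t: 14.0
position: [0.4243, -0.3128, 0.0639]
tcp_rot: [-0.001, 0.999, -0.038, -0.002]
contact_force: [-1.3, 0.7, -0.3]
grip_width: 1.001
gripper_force: 0.0
```

```bash
python3 - <<'E'
from h import *
s=r.state(); print(s['position'],s['t'])
plan([(np.array([.4255,-.3136,.036]),tool(-4.4),2,1)])
E
```

```text
[ 0.42429788 -0.3127825   0.06388818] 14.0
[[0.07,0.04,1.39,-0.1,0.1,0,1],[0.07,0.04,1.4,0,0.2,0,1]]
max mm 14.02319507102429 deg 0.2 end [ 0.4255 -0.3136  0.036 ]
```

Request:
send_rows --pt "0.1 0 1.4 0 0 0 1" --pt "0.1 0 1.4 0 0 0 1" --pt "0 0 0 0 0 0 0" --pt "0 0 0 0 0 0 0" --pt "0 0 0 0 0 0 0" --pt "0 0 0 0 0 0 0" --pt "0 0 0 0 0 0 0"

```text
t: 14.58
position: [0.4286, -0.3144, 0.0403]
tcp_rot: [0.0, 0.999, -0.038, 0.001]
contact_force: [0.3, 0.1, 0.2]
grip_width: 0.3
gripper_force: 0.0
```

Request:
send_rows --pt "0 0 -1 0 0 0 0" --pt "0 0 -2 0 0 0 0" --pt "0 0 -3 0 0 0 0" --pt "0 0 -3 0 0 0 0" --pt "0 0 -3 0 0 0 0" --pt "0 0 -3 0 0 0 0" --pt "0 0 -3 0 0 0 0" --pt "0 0 0 0 0 0 0"

```text
t: 15.25
position: [0.4301, -0.3152, 0.2259]
tcp_rot: [0.002, 0.999, -0.038, 0.004]
contact_force: [0.7, -0.2, -1.8]
grip_width: 0.199
gripper_force: 62.0
```

```bash
cat > sc.py <<'E'
# fit the held scoop (in the tool frame) to its mask, both views
from h import *
from scipy.optimize import minimize
s=r.state(); p0,R0=cur(); ps=pics()
M=[vision.masks_of('scoop',p) for p in ps]; print([[ (round(q['confidence'],2),int(q['mask'].sum())) for q in m[:2]] for m in M])
mm=1e-3; S=[62,-62]
pan=np.array([[55,y,0] for y in S]+[[-55,y,0] for y in S]+[[-55,y,38] for y in S]+[[35,y,5] for y in S])*mm
G=np.array([-.107,0,.055])
# q: dx,dy,dz of grip vs nominal grasp point, pitch,yaw,roll (deg)
F=Ro.from_euler('x',180,degrees=True)
def T(q): return R0*F*Ro.from_euler('zyx',[q[4],q[3],q[5]],degrees=True), p0+R0.apply([0,0,-.0187])+(R0*F).apply(np.array(q[:3])*mm)
def cost(q):
    R,g=T(q); X=R.apply(pan-G)+g; c=0
    for p,m in zip(ps,M):
        m=m[0]['mask']; v=np.array([proj(p,x) for x in X]); big=np.zeros((1680,2240),np.uint8)
        cv2.fillConvexPoly(big,cv2.convexHull(np.round((v+.5)*64).astype(np.int32)),255,shift=4)
        a=cv2.resize(big,(560,420),interpolation=cv2.INTER_AREA)/255.
        w=np.ones_like(a)
        # ignore region near handle/gripper
        gu=proj(p,R.apply(np.array([-.11,0,.055])-G)+g); yy,xx=np.mgrid[:420,:560]; w[np.hypot(xx-gu[0],yy-gu[1])<24]=0
        c+=(w*np.abs(a-m)).sum()/m.sum()
    return c+1e-4*np.sum((np.array(q)/3)**2)
q=np.zeros(6); print('nominal',cost(q))
b=minimize(cost,q,method='Powell',options=dict(xtol=.02,ftol=1e-4)); print(b.x.round(2),b.fun)
E
python3 sc.py
```

```text
[[(0.76, 1133), (0.59, 84)], []]Traceback (most recent call last):
  File "sc.py", line 23, in <module>
    q=np.zeros(6); print('nominal',cost(q))
                                   ~~~~^^^
  File "sc.py", line 15, in cost
    m=m[0]['mask']; v=np.array([proj(p,x) for x in X]); big=np.zeros((1680,2240),np.uint8)
      ~^^^
IndexError: list index out of range
```

```bash
sed -i 's/m\[0\]\[.mask.\]/(m[0]["mask"])/; s/zip(ps,M):/[(a,b) for a,b in zip(ps,M) if b]:/' sc.py; cat >> sc.py <<'E'
cv2.imwrite('pics/held.png',np.hstack([p['image'] [100:400,200:500] for p in ps]))
R,g=T(b.x); print('nose',R.apply([.162,0,-.055])+g,'axis',R.apply([1,0,0]).round(3),'zax',R.apply([0,0,1]).round(3))
find(['scoop_nose','scoop_pan','scoop_grip'],ps)
for n,X in (('scoop_nose',[.055,0,0]),('scoop_pan',[0,0,.015]),('scoop',[0,0,0])): print(n,[proj(p,R.apply(np.array(X)-G)+g).round(1) for p in ps])
E
python3 sc.py
```

```text
[[(0.77, 1172), (0.23, 2898)], [(0.71, 2433)]]
nominal 0.43749779371228426
[-2.85  1.73 -6.02  0.72  0.23 -0.09] 0.21141870235781673
nose [ 0.58570358 -0.32345622  0.17437823] axis [ 0.997 -0.072 -0.013] zax [0.013 0.    1.   ]
scoop_nose [ 0.5786 -0.3149  0.1878] [0.7 1.1] [0.71, 0.85] [[342.0, 141.0], [408.0, 240.0]]
scoop_pan [[], [([406.0, 261.0], 0.76)]]
scoop_grip [ 0.4237 -0.3173  0.2266] [0.8 1.1] [0.73, 0.91] [[387.0, 152.0], [398.0, 305.0]]
scoop_nose [array([340.3, 140.8]), array([410.8, 240.5])]
scoop_pan [array([354.6, 145.2]), array([405.7, 261.2])]
scoop [array([354. , 148.5]), array([403.7, 261.9])]
```

View pics/held.png

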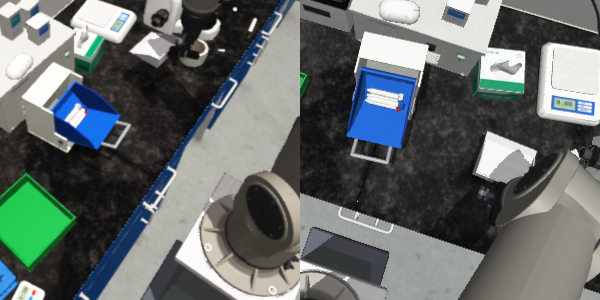

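```bash
cat >> h.py <<'E'
F=Ro.from_euler('x',180,degrees=True); E=Ro.from_euler('y',.7,degrees=True)
OFF=np.array([-.0029,.0008,-.006])
def spose(N,phi,yaw):
    "TCP pose for nose world pos N, nose-up phi, heading yaw"
    Rs=Ro.from_euler('z',yaw,degrees=True)*Ro.from_euler('y',-phi,degrees=True)
    Rt=Rs*E.inv()*F.inv()
    return N-Rs.apply([.162,0,-.055])-(Rt*F).apply(OFF)-Rt.apply([0,0,-.0187]), Rt
def nose():
    p,R=cur(); g=p+R.apply([0,0,-.0187])+(R*F).apply(OFF); Rs=R*F*E
    N=g+Rs.apply([.162,0,-.055]); x=Rs.apply([1,0,0])
    return N,np.degrees(np.arcsin(x[2])),np.degrees(np.arctan2(x[1],x[0]))
def noserk():
    N,phi,yaw=nose(); return Ro.from_euler('z',-RY,degrees=True).apply(N-RK)*1e3,phi,yaw
def panel(s,h):  # nose on the panel: s from V, h above
    return -.932*s+.362*h, 55+.362*s+.932*h
def bp(x,z,phi,y=0): return spose(rk(x,y,z),phi,RY)
E
python3 - <<'E'
from h import *
print(nose())
x,z=panel(75,45)
a=bp(x,z+70,-12); b=bp(x,z,-23); c=bp(*panel(75,12),-23)
print(a[0],b[0],c[0])
plan([(*a,12,0),(*b,6,0),(*c,4,0)])
E
```

```text
(array([ 0.58614669, -0.32521331,  0.17477328]), np.float64(-0.7211724194714529), np.float64(-4.363379672697836))
[ 0.41146078 -0.01880089  0.26854776] [ 0.42828964 -0.01723084  0.22516562] [ 0.41639529 -0.01834052  0.19440962]
[[-0.33,-2.44,-0.41,-0.1,-0.9,-0.8,0],[-0.29,-2.45,-0.41,-0.1,-1,-0.8,0],[-0.28,-2.45,-0.41,0,-0.9,-0.8,0],[-0.24,-2.45,-0.41,-0.1,-1,-0.8,0],[-0.22,-2.45,-0.4,-0.1,-0.9,-0.8,0],[-0.18,-2.46,-0.41,-0.1,-0.9,-0.8,0],[-0.16,-2.46,-0.41,-0.1,-1,-0.8,0],[-0.14,-2.46,-0.41,-0.1,-0.9,-0.8,0],[-0.1,-2.46,-0.41,0,-0.9,-0.8,0],[-0.08,-2.47,-0.42,-0.1,-1,-0.9,0]]
[[-0.05,-2.46,-0.41,-0.1,-0.9,-0.8,0],[-0.01,-2.46,-0.42,-0.1,-1,-0.8,0],[0.42,0,0.65,0,-1.8,0,0],[0.44,0,0.64,0,-1.9,0,0],[0.46,0,0.63,0,-1.8,0,0],[0.47,0,0.61,0,-1.8,0,0],[0.5,0,0.6,0,-1.8,0,0],[0.52,0,0.58,0,-1.9,0,0],[0.02,0,0.82,0,0,0,0],[0.01,0,0.83,0,0,0,0]]
[[0.02,0,0.82,0,0,0,0],[0.01,0,0.82,0,0,0,0]]
max mm 25.067309388923256 deg 1.9 end [ 0.4164 -0.0184  0.1945]
```

Request:
send_rows --pt "-0.3 -2.4 -0.4 0 -0.9 -0.8 0" --pt "-0.3 -2.4 -0.4 0 -1 -0.8 0" --pt "-0.3 -2.5 -0.4 0 -0.9 -0.8 0" --pt "-0.2 -2.5 -0.4 -0.1 -1 -0.8 0" --pt "-0.2 -2.5 -0.4 -0.1 -0.9 -0.8 0" --pt "-0.2 -2.5 -0.4 -0.1 -0.9 -0.8 0" --pt "-0.2 -2.5 -0.4 -0.1 -1 -0.8 0" --pt "-0.1 -2.5 -0.4 -0.1 -0.9 -0.8 0" --pt "-0.1 -2.5 -0.4 0 -0.9 -0.8 0" --pt "-0.1 -2.5 -0.4 -0.1 -1 -0.9 0"

```text
t: 16.78
position: [0.4142, -0.0645, 0.2606]
tcp_rot: [0.002, 0.996, 0.033, -0.082]
contact_force: [1.4, -0.1, -1.7]
grip_width: 0.195
gripper_force: 62.0
```

Request:
send_rows --pt "0 -2.4 -0.4 0 -0.9 -0.8 0" --pt "0 -2.4 -0.4 -0.1 -1 -0.8 0" --pt "0.4 0 0.6 0 -1.8 0 0" --pt "0.4 0 0.6 0 -1.8 0 0" --pt "0.5 0 0.6 0 -1.8 0 0" --pt "0.5 0 0.6 0 -1.8 0 0" --pt "0.5 0 0.6 0 -1.9 0 0" --pt "0.5 0 0.6 0 -1.9 0 0" --pt "0 0 0 0 0 0 0"

```text
t: 17.53
position: [0.4295, -0.0157, 0.2243]
tcp_rot: [0.006, 0.98, 0.046, -0.195]
contact_force: [0.2, -0.3, -1.7]
grip_width: 0.201
gripper_force: 62.0
```

```bash
python3 - <<'E'
from h import *
s=r.state(); print(s['t'],s['position'],s['contact_force'],s['joints'].round(2))
print(noserk(), panel(75,45), 'roll',cur()[1].apply([0,1,0]))
E
cat > sc2.py <<'E'
exec(open('sc.py').read().split("cv2.imwrite")[0])
E
python3 sc2.py
```

```text
17.5333 [ 0.42946988 -0.01574432  0.22427728] [ 0.16824095 -0.28852848 -1.74246219] [ 0.21  0.3  -0.37  1.88  0.07  1.38 -1.68]
(array([-52.67446691,   1.99080501, 122.72540303]), np.float64(-23.212787347100676), np.float64(5.494760221088759)) (-53.61000000000001, 124.09) roll [ 0.09345219 -0.99560918 -0.00538982]
[[(0.77, 1108)], []]
nominal 0.18484108444821973
[-4.64  8.98 -2.63  0.49 -1.52  0.31] 0.03613625919050479
```

Request:
send_rows --pt "0 0.1 0.9 0 0 0 0" --pt "0 0 0.9 0 0 0 0" --pt "0 0 0.9 0 0 0 0" --pt "0 0 0.8 0 0 0 0" --pt "0 0 0 0 0 0 0"

```text
t: 18.15
position: [0.4146, -0.0182, 0.1921]
tcp_rot: [0.007, 0.98, 0.046, -0.194]
contact_force: [-0.7, 0.0, -1.3]
grip_width: 0.198
gripper_force: 62.0
```

Request:
send_rows --pt "0 0 0.2 0 0 0 0" --pt "0 0 0.2 0 0 0 0" --pt "0 0 0 0 0 0 0"

```text
t: 18.4
position: [0.4146, -0.0181, 0.1897]
tcp_rot: [0.007, 0.98, 0.046, -0.193]
contact_force: [-0.4, -0.3, -2.3]
grip_width: 0.195
gripper_force: 62.0
```

Request:
send_rows --pt "0 0 0.2 0 0 0 0" --pt "0 0 0 0 0 0 0"

```text
t: 18.57
position: [0.4138, -0.0182, 0.1879]
tcp_rot: [0.007, 0.98, 0.046, -0.193]
contact_force: [-0.0, 0.1, -1.7]
grip_width: 0.197
gripper_force: 62.0
```

Request:
send_rows --pt "0 0 0.2 0 0 0 0" --pt "0 0 0 0 0 0 0"

```text
t: 18.73
position: [0.4129, -0.0183, 0.1859]
tcp_rot: [0.007, 0.98, 0.046, -0.193]
contact_force: [0.4, -0.3, -2.1]
grip_width: 0.196
gripper_force: 62.0
```

Request:
send_rows --pt "0 0 0.2 0 0 0 0" --pt "0 0 0 0 0 0 0"

```text
t: 18.9
position: [0.4121, -0.0183, 0.184]
tcp_rot: [0.007, 0.98, 0.046, -0.193]
contact_force: [0.0, -0.5, -0.8]
grip_width: 0.2
gripper_force: 62.0
```

```bash
python3 - <<'E'
from h import *
print(r.state()['contact_force'],noserk(), panel(75,0))
E
```

```text
[ 0.04894667 -0.50736064 -0.84017606] (array([-69.85243383,   0.93550855,  82.93197084]), np.float64(-23.012800830804906), np.float64(5.463458756103556)) (-69.9, 82.15)
```

Request:
send_rows --pt "0 0 0.1 0 0 0 0" --pt "0 0 0 0 0 0 0"

```text
t: 19.07
position: [0.412, -0.0183, 0.1833]
tcp_rot: [0.007, 0.98, 0.046, -0.193]
contact_force: [0.2, -0.0, -0.5]
grip_width: 0.196
gripper_force: 62.2
```

Request:
send_rows --pt "0 0 0.1 0 0 0 0" --pt "0 0 0 0 0 0 0"

```text
t: 19.23
position: [0.4117, -0.0183, 0.1825]
tcp_rot: [0.007, 0.98, 0.046, -0.193]
contact_force: [-0.3, -0.3, 2.0]
grip_width: 0.191
gripper_force: 62.4
```

Request:
send_rows --pt "0.5 0 0 0 0 0 0" --pt "0.6 0 0 0 0 0 0" --pt "0.6 0 -0.1 0 0 0 0" --pt "0.6 0 0 0 0 0 0" --pt "0.6 0 0 0 0 0 0" --pt "0.6 0 0 0 0 0 0"

```text
t: 19.73
position: [0.4449, -0.0151, 0.1697]
tcp_rot: [0.007, 0.98, 0.046, -0.193]
contact_force: [0.1, 0.8, 1.7]
grip_width: 0.194
gripper_force: 62.4
```

Request:
send_rows --pt "0.5 0 0 0 0 0 0" --pt "0.5 0 0 0 0 0 0" --pt "0.5 0 0 0 0 0 0" --pt "0.5 0 0 0 0 0 0"

```text
t: 20.07
position: [0.463, -0.0134, 0.1623]
tcp_rot: [0.007, 0.98, 0.046, -0.193]
contact_force: [-0.7, 0.6, 3.3]
grip_width: 0.198
gripper_force: 62.4
```

```bash
python3 - <<'E'
from h import *
N,phi,y=noserk(); s=r.state(); print(s['contact_force'],s['wrist_torque'],N,phi,y,'s',(-N[0]*.932+(N[2]-55)*.362),'h',N[0]*.362+(N[2]-55)*.932)
p=vision.get_image('top')
print([ (q['location'],round(q['confidence'],2)) for n in ('tube_0_mid','tube_1_mid') for q in vision.spot_point(n,p)])
E
```

```text
[-0.71470498  0.55818778  3.33632664] [-0.0752666  -0.57861241 -0.0548396 ] [-18.63532117   1.0665932   61.28684268] -22.992409056307505 5.4629530623221765 s 19.643956380285417 h -0.8866488808596973
[]
```

Request:
send_rows --pt "0.4 0 0 0 0 0 0" --pt "0.4 0 0 0 0 0 0" --pt "0.4 0 0 0 0 0 0" --pt "0.3 0 0 0 0 0 0" --pt "0.2 0 0 0 0 0 0" --pt "0 0 0 0 0 0 0"

```text
t: 20.72
position: [0.4788, -0.0119, 0.1558]
tcp_rot: [0.007, 0.98, 0.046, -0.193]
contact_force: [3.5, 0.7, 0.1]
grip_width: 0.195
gripper_force: 62.3
```

```bash
cat > st.py <<'E'
from h import *
N,phi,y=noserk(); s=r.state(); print(s['t'],s['contact_force'].round(1),N.round(1),round(phi,1),round(y,1),'s',(-N[0]*.932+(N[2]-55)*.362),'h',N[0]*.362+(N[2]-55)*.932)
E
python3 st.py; python3 - <<'E'
from h import *
ps=pics()
cv2.imwrite('pics/in.png',np.hstack([cv2.resize(p['image'][v-45:v+45,u-65:u+65],None,fx=3,fy=3,interpolation=2) for p,(u,v) in zip(ps,[(275,212),(285,195)])]))
E
```

```text
20.7167 [3.5 0.7 0.1] [-2.8  1.1 54.8] -23.0 5.5 s 2.566203772953321 h -1.1724155600439938
```

View pics/in.png

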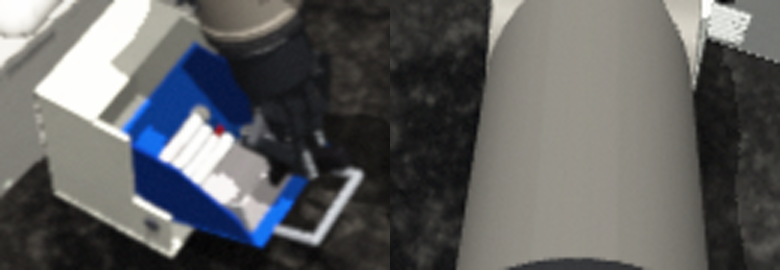

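```bash
python3 - <<'E'
from h import *
w=[(12,70,-15,5),(24,84,-7,5),(34,97,2,5),(42,107.5,10,5),(42,117,16,5),(10,150,19,8)]
plan([(*bp(x,z,f,1),n,0) for x,z,f,n in w])
E
```

```text
[[0.07,-0.01,0.06,0,1.6,0,0],[0.07,-0.01,0.05,-0.1,1.6,0,0],[0.07,-0.01,0.06,0,1.6,0.1,0],[0.06,-0.01,0.06,-0.1,1.6,0,0],[0.07,-0.01,0.07,0,1.6,0,0],[0.07,0,0.12,0,1.6,0,0],[0.07,0,0.12,0,1.6,0,0],[0.06,0,0.12,0,1.6,0,0],[0.06,0,0.13,0,1.6,0,0],[0.06,0.01,0.12,0,1.6,0,0]]
[[0.07,0,0.23,0,1.8,0,0],[0.06,0,0.22,0,1.8,0,0],[0.06,0,0.24,0,1.8,0,0],[0.05,0,0.23,0,1.8,0,0],[0.04,0,0.23,0,1.8,0,0],[0.08,0,0.25,0,1.6,0,0],[0.07,0,0.25,0,1.6,0,0],[0.06,0,0.25,0,1.6,0,0],[0.05,0,0.25,0,1.6,0,0],[0.05,0,0.26,0,1.6,0,0]]
[[-0.04,0,0.15,0,1.2,0,0],[-0.04,0,0.15,0,1.2,0,0],[-0.05,0,0.14,0,1.2,0,0],[-0.05,0,0.15,0,1.2,0,0],[-0.05,0,0.14,0,1.2,0,0],[-0.29,0,-0.41,0,0.4,0,0],[-0.29,0,-0.4,0,0.3,0,0],[-0.28,0,-0.41,0,0.4,0,0],[-0.29,0,-0.41,0,0.4,0,0],[-0.28,0,-0.42,0,0.3,0,0]]
[[-0.27,0,-0.41,0,0.4,0,0],[-0.28,0,-0.42,0,0.4,0,0],[-0.27,0,-0.41,0,0.4,0,0]]
max mm 5.047771785649585 deg 1.8 end [ 0.4574 -0.0135  0.1382]
```

Request:
send_rows --pt "0.1 0 0 0 1.6 0 0" --pt "0.1 0 0.1 0 1.6 0 0" --pt "0 0 0 0 1.6 0 0" --pt "0.1 0 0.1 0 1.6 0 0" --pt "0.1 0 0.1 0 1.6 0 0" --pt "0 0 0.1 0 1.6 0 0" --pt "0.1 0 0.1 0 1.6 0 0" --pt "0.1 0 0.1 0 1.6 0 0" --pt "0 0 0.1 0 1.6 0 0" --pt "0.1 0 0.1 0 1.6 0 0"

```text
t: 21.65
position: [0.4822, -0.0116, 0.1461]
tcp_rot: [0.0, 0.997, 0.047, -0.055]
contact_force: [0.8, -0.0, -2.5]
grip_width: 0.192
gripper_force: 61.9
```

```bash
python3 st.py;  python3 - <<'E'
from h import *
w=[(34,97,2,5),(42,107.5,10,5),(42,117,16,5),(10,150,19,8)]
plan([(*bp(x,z,f,1),n,0) for x,z,f,n in w])
E
```

```text
21.65 [ 0.8 -0.  -2.5] [23.5  0.9 84.7] -7.0 5.4 s -11.09317459679633 h 36.211533454502685
[[0.08,-0.01,0.24,-0.1,1.8,0,0],[0.08,-0.01,0.24,0,1.8,0,0],[0.07,0,0.25,-0.1,1.8,0,0],[0.06,-0.01,0.24,0,1.8,0,0],[0.05,-0.01,0.25,-0.1,1.8,0,0],[0.08,0,0.25,0,1.6,0,0],[0.07,0,0.25,0,1.6,0,0],[0.06,0,0.25,0,1.6,0,0],[0.06,0,0.25,0,1.6,0,0],[0.05,0,0.25,0,1.6,0,0]]
[[-0.04,0,0.15,0,1.2,0,0],[-0.04,0,0.15,0,1.2,0,0],[-0.05,0,0.15,0,1.2,0,0],[-0.05,0,0.15,0,1.2,0,0],[-0.05,0,0.14,0,1.2,0,0],[-0.29,0,-0.41,0,0.4,0,0],[-0.29,0,-0.4,0,0.3,0,0],[-0.29,0,-0.41,0,0.4,0,0],[-0.28,0,-0.41,0,0.4,0,0],[-0.28,0,-0.42,0,0.4,0,0]]
[[-0.28,0,-0.41,0,0.3,0,0],[-0.27,0,-0.42,0,0.4,0,0],[-0.28,0,-0.42,0,0.4,0,0]]
max mm 5.047771785649585 deg 1.8027756377319946 end [ 0.4573 -0.0135  0.1383]
```

Request:
send_rows --pt "0.1 0 0.2 0 1.8 0 0" --pt "0.1 0 0.2 0 1.8 0 0" --pt "0.1 0 0.3 0 1.8 0 0" --pt "0 0 0.2 0 1.8 0 0" --pt "0 0 0.3 0 1.8 0 0" --pt "0.1 0 0.2 0 1.6 0 0" --pt "0.1 0 0.3 0 1.6 0 0" --pt "0 0 0.2 0 1.6 0 0" --pt "0.1 0 0.3 0 1.6 0 0" --pt "0 0 0.2 0 1.6 0 0"

```text
t: 22.48
position: [0.4889, -0.0109, 0.122]
tcp_rot: [-0.007, 0.995, 0.046, 0.093]
contact_force: [0.3, 0.3, -2.5]
grip_width: 0.197
gripper_force: 61.9
```

Request:
send_rows --pt "0 0 0.1 0 1.2 0 0" --pt "0 0 0.2 0 1.2 0 0" --pt "-0.1 0 0.1 0 1.2 0 0" --pt "-0.1 0 0.2 0 1.2 0 0" --pt "0 0 0.1 0 1.2 0 0" --pt "0 0 0 0 0 0 0" --pt "0 0 0 0 0 0 0"

```text
t: 23.07
position: [0.4891, -0.0108, 0.1154]
tcp_rot: [-0.009, 0.988, 0.046, 0.145]
contact_force: [0.4, -0.5, 2.5]
grip_width: 0.196
gripper_force: 63.1
```

```bash
python3 st.py;  python3 - <<'E'
from h import *
plan([(*bp(x,z,f,1),n,0) for x,z,f,n in [(10,152,19,8),(-20,260,20,8)]])
E
```

```text
23.0667 [ 0.4 -0.5  2.5] [ 42.3   0.8 118.6] 16.0 5.3 s -16.366109969476867 h 74.59874503689119
[[-0.29,0,-0.41,0,0.4,0,0],[-0.29,-0.01,-0.42,-0.1,0.3,0,0],[-0.29,0,-0.41,0,0.4,0,0],[-0.28,-0.01,-0.42,0,0.4,0,0],[-0.29,0,-0.42,-0.1,0.4,0,0],[-0.27,0,-0.42,0,0.3,0,0],[-0.28,-0.01,-0.42,0,0.4,-0.1,0],[-0.27,0,-0.43,0,0.4,0,0],[0.09,0,-1.36,0,0.1,0,0],[0.1,0,-1.36,0,0.1,0,0]]
[[0.1,0,-1.37,0,0.2,0,0],[0.1,0,-1.36,0,0.1,0,0],[0.1,-0.01,-1.36,0,0.1,0,0],[0.11,0,-1.36,0,0.1,0,0],[0.11,0,-1.36,0,0.2,0,0],[0.11,0,-1.36,0,0.1,0,0]]
max mm 13.73644786689776 deg 0.4123105625617661 end [ 0.4277 -0.0163  0.2454]
```

Request:
send_rows --pt "-0.3 0 -0.5 0 0.4 0 0" --pt "-0.3 0 -0.5 0 0.4 0 0" --pt "-0.3 0 -0.4 0 0.4 0 0" --pt "-0.3 0 -0.4 0 0.4 0 0" --pt "-0.3 0 -0.4 0 0.4 0 0" --pt "-0.3 0 -0.4 0 0.4 0 0" --pt "-0.3 0 -0.4 0 0.4 0 0" --pt "-0.2 0 -0.4 0 0.4 0 0" --pt "0.1 0 -1.2 0 0 0 0" --pt "0.1 0 -1.3 0 0 0 0"

```text
t: 23.9
position: [0.4496, -0.0145, 0.1646]
tcp_rot: [-0.011, 0.984, 0.046, 0.172]
contact_force: [-0.6, -0.3, -1.2]
grip_width: 0.196
gripper_force: 62.4
```

Request:
send_rows --pt "0.1 0 -1.4 0 0 0 0" --pt "0.1 0 -1.4 0 0 0 0" --pt "0.1 0 -1.4 0 0 0 0" --pt "0.1 0 -1.4 0 0 0 0" --pt "0.1 0 -1.4 0 0 0 0" --pt "0.1 0 -1.4 0 0 0 0" --pt "0 0 0 0 0 0 0"

```text
t: 24.48
position: [0.4281, -0.0172, 0.2481]
tcp_rot: [-0.01, 0.984, 0.046, 0.174]
contact_force: [0.4, -0.3, -1.9]
grip_width: 0.201
gripper_force: 62.5
```

```bash
python3 st.py;  python3 - <<'E'
from h import *
print(r.state()['joints'].round(2))
ps=pics()
for nm,p in zip('st',ps):
    for n in ('tube_0_mid','tube_1_mid','tube_2_mid'): print(nm,n,[(np.round(q['location']),round(q['confidence'],2)) for q in vision.spot_point(n,p)])
N=nose()[0]; print('nose px',[proj(p,N).round() for p in ps],'V px',[proj(p,rk(0,0,60)).round() for p in ps])
E
cat > sc3.py <<'E'
exec(open('sc.py').read().split("cv2.imwrite")[0])
im=ps[0]['image']; u,v=proj(ps[0],nose()[0]).astype(int)
cv2.imwrite('pics/load.png',np.hstack([cv2.resize(p['image'][v-60:v+60,u-65:u+65],None,fx=3,fy=3,interpolation=2) for p,(u,v) in zip(ps,[(u+5,v+15),(285,215)])]))
E
python3 sc3.py
```

```text
24.4833 [ 0.4 -0.3 -1.9] [-1.95e+01  1.00e-01  2.61e+02] 19.4 5.3 s 92.80060541696409 h 184.94728930752882
[ 0.33 -0.19 -0.38  2.31 -0.14  0.66 -1.44]
s tube_0_mid [(array([303., 198.]), 0.68)]
s tube_1_mid [(array([302., 205.]), 0.63)]
s tube_2_mid [(array([272., 224.]), 0.38)]
t tube_0_mid [(array([273., 218.]), 0.81), (array([266., 260.]), 0.41)]
t tube_1_mid [(array([274., 223.]), 0.52)]
t tube_2_mid []
nose px [array([281., 184.]), array([283., 188.])] V px [array([276., 221.]), array([284., 202.])]
[[(0.6, 1234), (0.32, 110)], [(0.64, 2347)]]
nominal 1.135086601502397
[-3.19  1.68 -9.86  2.52 -0.94  0.89] 0.8611948830034414
```

View pics/load.png

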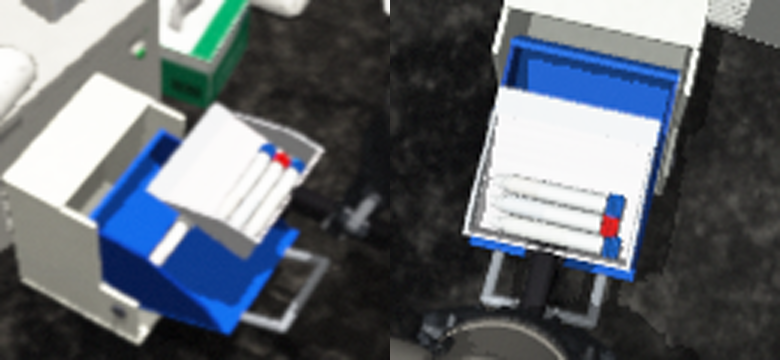

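```bash
python3 - <<'E'
from h import *
H=15
Ht=Ro.from_euler('z',H,degrees=True)
def tp(z,f,b=-.015): return spose(TR+Ht.apply([b,0,0])+[0,0,z*1e-3],f,H)
a=tp(200,17); print(a[0])
plan([(*a,16,0),(*tp(105,10),6,0)])
p=tp(105,10)
print('B'); plan([(*tp(75,3),4,0),(*tp(18,-34),9,0)],p)
print([tp(z,f)[0].round(3) for z,f in ((105,10),(75,3),(18,-34))])
E
```

```text
[0.35724133 0.28300085 0.19401544]
[[-0.36,-1.91,0.22,0.2,-0.1,-0.6,0],[-0.34,-1.91,0.23,0.2,-0.2,-0.6,0],[-0.32,-1.91,0.24,0.1,-0.1,-0.5,0],[-0.3,-1.91,0.24,0.2,-0.2,-0.6,0],[-0.28,-1.92,0.24,0.2,-0.1,-0.6,0],[-0.26,-1.92,0.26,0.2,-0.1,-0.6,0],[-0.24,-1.92,0.26,0.1,-0.2,-0.5,0],[-0.22,-1.92,0.27,0.2,-0.1,-0.6,0],[-0.2,-1.93,0.27,0.2,-0.1,-0.6,0],[-0.19,-1.92,0.28,0.2,-0.2,-0.6,0]]
[[-0.16,-1.93,0.29,0.2,-0.1,-0.5,0],[-0.14,-1.92,0.29,0.1,-0.2,-0.6,0],[-0.12,-1.93,0.3,0.2,-0.1,-0.6,0],[-0.1,-1.93,0.31,0.2,-0.1,-0.6,0],[-0.08,-1.92,0.31,0.2,-0.2,-0.5,0],[-0.06,-1.93,0.32,0.1,-0.1,-0.6,0],[-0.37,0,1.19,0,-1.2,0,0],[-0.35,0,1.2,0,-1.1,0,0],[-0.32,0,1.21,0,-1.2,0,0],[-0.3,0,1.21,0,-1.2,0,0]]
[[-0.27,0,1.22,0,-1.1,0,0],[-0.25,0,1.22,0,-1.2,0,0]]
max mm 19.59030372403654 deg 1.2 end [0.3578 0.2831 0.1191]
B
[[0.03,0,0.26,0,-1.7,0,0],[0.03,0,0.26,0,-1.8,0,0],[0.04,0,0.26,0,-1.7,0,0],[0.05,0,0.26,0,-1.8,0,0],[0.61,0,-0.33,0,-4.1,0,0],[0.58,0,-0.37,0,-4.1,0,0],[0.56,0,-0.41,0,-4.1,0,0],[0.53,0,-0.45,0,-4.1,0,0],[0.49,0,-0.49,0,-4.2,0,0],[0.45,0,-0.52,0,-4.1,0,0]]
[[0.42,0,-0.55,0,-4.1,0,0],[0.38,0,-0.58,0,-4.1,0,0],[0.33,0,-0.61,0,-4.1,0,0]]
max mm 6.952697318307479 deg 4.2 end [0.4116 0.2976 0.142 ]
[array([0.358, 0.283, 0.119]), array([0.361, 0.284, 0.109]), array([0.412, 0.298, 0.142])]
```

```bash
python3 - <<'E'
from h import *
H=15
Ht=Ro.from_euler('z',H,degrees=True)
def tp(z,f,b=-.015): return spose(TR+Ht.apply([b,0,0])+[0,0,z*1e-3],f,H)
a=tp(200,17); m=(np.array([.437,.13,.24]),tool(10,18))
p,R=cur()
plan([(*m,7,0),(*a,8,0)])
E
```

```text
[[0.28,-2.08,0.19,0.2,-0.3,-0.6,0],[0.3,-2.08,0.2,0.2,-0.2,-0.7,0],[0.33,-2.07,0.21,0.1,-0.3,-0.6,0],[0.35,-2.06,0.21,0.2,-0.3,-0.7,0],[0.38,-2.07,0.21,0.2,-0.3,-0.6,0],[0.4,-2.05,0.22,0.2,-0.2,-0.6,0],[0.42,-2.06,0.22,0.1,-0.3,-0.7,0],[-0.8,-2.06,0.34,0.2,0,-0.6,0],[-0.77,-2.06,0.36,0.2,-0.1,-0.6,0],[-0.75,-2.07,0.36,0.2,0,-0.6,0]]
[[-0.73,-2.08,0.36,0.2,0,-0.6,0],[-0.71,-2.08,0.38,0.2,-0.1,-0.6,0],[-0.68,-2.09,0.38,0.2,0,-0.6,0],[-0.67,-2.1,0.39,0.2,-0.1,-0.5,0],[-0.64,-2.09,0.4,0.2,0,-0.6,0]]
max mm 22.385263009399733 deg 0.787400787401181 end [0.3573 0.283  0.194 ]
```

Request:
send_rows --pt "0.2 -1.0 0.1 0.2 -0.3 -0.6 0" --pt "0.3 -2.1 0.2 0.2 -0.3 -0.7 0" --pt "0.3 -2.1 0.2 0.1 -0.3 -0.6 0" --pt "0.4 -2.1 0.2 0.2 -0.3 -0.7 0" --pt "0.4 -2.1 0.2 0.2 -0.3 -0.6 0" --pt "0.4 -2.1 0.2 0.2 -0.2 -0.6 0" --pt "0.4 -2.1 0.2 0.1 -0.3 -0.7 0" --pt "-0.8 -2.1 0.3 0.2 0 -0.6 0" --pt "-0.8 -2.1 0.4 0.2 0 -0.6 0" --pt "-0.8 -2.1 0.4 0.2 0 -0.6 0"

```text
t: 25.92
position: [0.4054, 0.1812, 0.2234]
tcp_rot: [-0.016, 0.982, 0.103, 0.155]
contact_force: [-0.5, 0.8, -2.2]
grip_width: 0.196
gripper_force: 62.4
```

Request:
send_rows --pt "-0.7 -2.1 0.4 0.2 0 -0.6 0" --pt "-0.7 -2.1 0.4 0.2 -0.1 -0.6 0" --pt "-0.7 -2.1 0.4 0.2 0 -0.6 0" --pt "-0.7 -2.1 0.4 0.2 -0.1 -0.6 0" --pt "-0.6 -2.1 0.4 0.2 0 -0.6 0" --pt "0 -1.0 0 0 0 0 0" --pt "0 0 0 0 0 0 0"

```text
t: 26.5
position: [0.3527, 0.2883, 0.1942]
tcp_rot: [-0.021, 0.979, 0.131, 0.152]
contact_force: [0.2, 0.7, -2.0]
grip_width: 0.199
gripper_force: 62.4
```

```bash
cat > d.py <<'E'
from h import *
s=r.state(); print(s['t'],s['joints'].round(2),s['contact_force'].round(1)); N,f,y=nose(); print(N,f,y)
H=15
Ht=Ro.from_euler('z',H,degrees=True)
def tp(z,f,b=-.015): return spose(TR+Ht.apply([b,0,0])+[0,0,z*1e-3],f,H)
E
cat d.py > d1.py; cat >> d1.py <<'E'
plan([(*tp(105,10),6,0),(*tp(75,3),4,0),(*tp(18,-34),9,0)])
E
python3 d1.py
```

```text
26.5 [ 0.06  0.02 -1.01  2.26  0.36  0.65 -2.52] [ 0.2  0.7 -2. ]
[0.51109579 0.33237835 0.20015574] 17.0049039648659 15.238581714028523
[[-0.33,0.11,1.21,0,-1.2,0,0],[-0.3,0.11,1.21,-0.1,-1.1,0.1,0],[-0.27,0.1,1.23,0,-1.2,0,0],[-0.25,0.11,1.22,0,-1.2,0.1,0],[-0.23,0.1,1.23,0,-1.1,0,0],[-0.2,0.11,1.24,-0.1,-1.2,0,0],[0.03,0,0.26,0,-1.8,0,0],[0.03,0,0.26,0,-1.7,0,0],[0.04,0,0.27,0,-1.8,0,0],[0.05,0,0.25,0,-1.7,0,0]]
[[0.61,0,-0.33,0,-4.1,0,0],[0.58,0,-0.37,0,-4.1,0,0],[0.56,0,-0.41,0,-4.1,0,0],[0.53,0,-0.45,0,-4.1,0,0],[0.49,0,-0.49,0,-4.2,0,0],[0.45,0,-0.52,0,-4.1,0,0],[0.42,0,-0.55,0,-4.1,0,0],[0.38,0,-0.58,0,-4.1,0,0],[0.33,0,-0.61,0.1,-4.1,0,0]]
max mm 12.632497773599646 deg 4.2 end [0.4116 0.2976 0.142 ]
```

```bash
sed -i 's/^H=15/H=32/' d1.py d.py; sed -i 's/tp(105,10),6/tp(105,10),8/' d1.py; python3 d1.py
```

```text
26.5 [ 0.06  0.02 -1.01  2.26  0.36  0.65 -2.52] [ 0.2  0.7 -2. ]
[0.51109579 0.33237835 0.20015574] 17.0049039648659 15.238581714028523
[[-0.15,0.73,0.94,0.5,-0.9,-2,0],[-0.16,0.74,0.93,0.5,-0.8,-2.1,0],[-0.18,0.74,0.92,0.5,-0.9,-2,0],[-0.19,0.74,0.93,0.5,-0.9,-2,0],[-0.2,0.74,0.92,0.5,-0.9,-2.1,0],[-0.21,0.75,0.92,0.5,-0.8,-2,0],[-0.22,0.74,0.91,0.5,-0.9,-2,0],[-0.24,0.74,0.91,0.5,-0.9,-2.1,0],[0.03,0,0.26,0,-1.7,0,0],[0.03,0,0.26,0,-1.8,0,0]]
[[0.04,0,0.26,0,-1.7,0,0],[0.05,0,0.26,0,-1.8,0,0],[0.61,0,-0.33,0,-4.1,0,0],[0.58,0,-0.37,0,-4.1,0,0],[0.56,0,-0.41,0,-4.1,0,0],[0.53,0,-0.45,0,-4.1,0,0],[0.49,0,-0.49,0,-4.1,0,0],[0.45,0.01,-0.52,0,-4.1,0,0],[0.42,0,-0.55,0,-4.2,0,0],[0.38,0,-0.58,0,-4.1,0,0]]
[[0.33,0,-0.61,0,-4.1,0,0]]
max mm 12.054044964243332 deg 4.2 end [0.4263 0.2643 0.142 ]
```

Request:
send_rows --pt "-0.2 0.7 0.9 0.5 -0.9 -2 0" --pt "-0.2 0.7 0.9 0.5 -0.9 -2 0" --pt "-0.2 0.7 0.9 0.5 -0.9 -2 0" --pt "-0.2 0.7 0.9 0.5 -0.9 -2 0" --pt "-0.2 0.8 0.9 0.5 -0.9 -2 0" --pt "-0.2 0.8 0.9 0.5 -0.9 -2.1 0" --pt "-0.2 0.8 0.9 0.5 -0.9 -2.1 0" --pt "-0.2 0.7 0.9 0.5 -0.9 -2.1 0" --pt "0 0 0 0 0 0 0"

```text
t: 27.25
position: [0.3793, 0.23, 0.1194]
tcp_rot: [-0.024, 0.958, 0.273, 0.086]
contact_force: [0.2, -0.3, -2.6]
grip_width: 0.197
gripper_force: 62.3
```

```bash
cat d.py > d2.py; cat >> d2.py <<'E'
plan([(*tp(75,3),4,0),(*tp(18,-34),9,0)])
E
python3 d2.py
```

```text
27.25 [ 0.18  0.22 -0.95  2.29  0.4   0.58 -2.09] [ 0.2 -0.3 -2.6]
[0.51805607 0.31694473 0.10410184] 9.594813761370913 31.803032173870967
[[0.08,-0.1,0.28,0,-1.6,0,0],[0.09,-0.11,0.28,0,-1.7,-0.1,0],[0.1,-0.1,0.27,0,-1.6,0,0],[0.11,-0.11,0.27,0.1,-1.7,-0.1,0],[0.61,0,-0.33,0,-4.1,0,0],[0.58,0,-0.37,0,-4.1,0,0],[0.56,0,-0.41,0,-4.1,0,0],[0.52,0,-0.45,0,-4.1,0,0],[0.5,0,-0.49,0,-4.2,0,0],[0.45,0,-0.52,0,-4.1,0,0]]
[[0.42,0,-0.55,0,-4.1,0,0],[0.37,0,-0.58,0,-4.1,0,0],[0.34,0,-0.61,0,-4.1,0,0]]
max mm 7.000714249274855 deg 4.2 end [0.4264 0.2643 0.142 ]
```

Request:
send_rows --pt "0.1 -0.1 0.3 0 -1.6 0 0" --pt "0.1 -0.1 0.3 0 -1.7 0 0" --pt "0.1 -0.1 0.3 0 -1.6 0 0" --pt "0.1 -0.1 0.3 0 -1.7 -0.1 0" --pt "0.6 0 -0.3 0 -4.1 0 0" --pt "0.6 0 -0.4 0 -4.1 0 0" --pt "0.6 0 -0.4 0 -4.1 0 0" --pt "0.5 0 -0.5 0 -4.1 0 0" --pt "0.5 0 -0.5 0 -4.1 0 0" --pt "0.5 0 -0.5 0 -4.1 0 0"

```text
t: 28.08
position: [0.4125, 0.2578, 0.1327]
tcp_rot: [0.05, 0.946, 0.27, -0.174]
contact_force: [0.6, 0.1, -2.2]
grip_width: 0.195
gripper_force: 62.4
```

Request:
send_rows --pt "0.4 0 -0.5 0 -4.1 0 0" --pt "0.4 0 -0.6 0 -4.1 0 0" --pt "0.3 0 -0.6 0 -4.1 0 0" --pt "0 0 0 0 0 0 0" --pt "0 0 0 0 0 0 0" --pt "0 0 0 0 0 0 0" --pt "0 0 0 0 0 0 0"

```text
t: 28.67
position: [0.4263, 0.2663, 0.143]
tcp_rot: [0.079, 0.922, 0.264, -0.272]
contact_force: [-0.5, 1.7, -2.2]
grip_width: 0.197
gripper_force: 62.6
```

```bash
python3 - <<'E'
from d import *
s=r.state(); print(s['position'],s['wrist_torque'])
ps=pics()
c=[proj(p,TR+[0,0,.01]) for p in ps]; print('tray c',c)
for nm,p in zip('st',ps):
    for n in ('tube_0_mid','tube_1_mid','tube_2_mid'): print(nm,n,[(np.round(q['location']),round(q['confidence'],2)) for q in vision.spot_point(n,p)])
for z,px in ((.012,0),): pass
E
```

```text
28.6667 [-0.1   0.73 -0.81  1.65  0.31  1.54 -2.03] [-0.5  1.7 -2.2]
[0.51841143 0.32441251 0.01969379] -33.636150951175345 31.870757757705082
[0.42632141 0.26631675 0.14298552] [ 0.76499864 -0.55304381 -0.05873859]
tray c [array([228.28041479, 321.38468311]), array([165.31073704, 197.39769123])]
s tube_0_mid [(array([200., 319.]), 0.71)]
s tube_1_mid [(array([206., 322.]), 0.57)]
s tube_2_mid [(array([274., 222.]), 0.53), (array([236., 322.]), 0.33)]
t tube_0_mid []
t tube_1_mid []
t tube_2_mid [(array([283., 204.]), 0.73), (array([281., 202.]), 0.64)]
```

Request:
send_rows --pt "-0.6 0 -0.3 0 0 0 0" --pt "-1 0 -0.8 0 0 0 0" --pt "-1.2 0 -1.5 0 0 0 0" --pt "-1.2 0 -1.5 0 0 0 0" --pt "-1.2 0 -1.5 0 0 0 0" --pt "-1.2 0 -1.5 0 0 0 0" --pt "-1.2 0 -1.5 0 0 0 0" --pt "0 0 0 0 0 0 0"

```text
t: 29.73
position: [0.4124, 0.2579, 0.26]
tcp_rot: [0.079, 0.922, 0.264, -0.271]
contact_force: [0.4, 0.5, -1.5]
grip_width: 0.198
gripper_force: 62.6
```

```bash
cat > k.py <<'E'
from d import *
ps=pics()
for nm,p in zip('st',ps):
    for n in ('tube_0_mid','tube_1_mid','tube_2_mid'): print(nm,n,[(np.round(q['location']),round(q['confidence'],2)) for q in vision.spot_point(n,p)])
    m=vision.masks_of('tray',p)
    poly=np.array([proj(p,TR+Ro.from_euler('z',TY,degrees=True).apply([x*.096,y*.086,.0])) for x,y in ((1,1),(1,-1),(-1,-1),(-1,1))]).astype(np.int32)
    M=np.zeros((420,560),np.uint8); cv2.fillConvexPoly(M,poly,1)
    hsv=cv2.cvtColor(p['image'],cv2.COLOR_BGR2HSV); h,s,v=cv2.split(hsv)
    for nm2,c in (('white',(s<60)&(v>150)),('red',((h<8)|(h>172))&(s>120)&(v>90)),('blue',(h>100)&(h<130)&(s>120)&(v>60))):
        n,l,st,ce=cv2.connectedComponentsWithStats((c&(M>0)).astype(np.uint8))
        print('  ',nm2,[(int(a[4]),q.round().tolist()) for a,q in zip(st[1:],ce[1:]) if a[4]>5])
    print('  nose px',proj(p,nose()[0]).round(), 'tray poly',poly.tolist())
    np.save(f'pics/k_{nm}.npy',p['image'])
E
python3 k.py
```

```text
29.7333 [-0.06  0.58 -0.86  1.6   0.22  1.7  -2.  ] [ 0.4  0.5 -1.5]
[0.50473493 0.31614208 0.13693872] -33.50627564533142 31.854618295304444
s tube_0_mid [(array([202., 319.]), 0.73)]
s tube_1_mid [(array([207., 323.]), 0.45)]
s tube_2_mid [(array([271., 223.]), 0.48), (array([276., 217.]), 0.21)]
   white [(563, [247.0, 314.0]), (147, [200.0, 321.0]), (157, [217.0, 321.0]), (155, [209.0, 322.0])]
   red [(18, [213.0, 305.0])]
   blue [(16, [221.0, 304.0])]
  nose px [235. 306.] tray poly [[183, 322], [227, 281], [273, 323], [229, 369]]
t tube_0_mid []
t tube_1_mid []
t tube_2_mid [(array([280., 202.]), 0.76)]
   white [(516, [138.0, 209.0])]
   red []
   blue []
  nose px [154. 196.] tray poly [[155, 158], [207, 180], [177, 240], [123, 216]]
```

```bash
python3 - <<'E'
from h import *
C=spose(np.array([.5872,-.3255,.06]),0,-4.4); print(C[0])
U=lambda x,y,z,h:(np.array([x,y,z]),tool(h,.7))
plan([(*U(.43,.16,.30,15),8,0),(*U(.46,0,.30,6),6,0),(C[0]+[0,0,.14],C[1],12,0),(*C,6,0)])
E
```

```text
[ 0.42866201 -0.31410353  0.10233638]
[[-0.68,1.15,-0.22,0.6,4.2,2.1,0],[-0.63,1.17,-0.27,0.6,4.2,2,0],[-0.56,1.19,-0.33,0.6,4.2,2.1,0],[-0.49,1.21,-0.39,0.6,4.2,2,0],[-0.41,1.22,-0.43,0.6,4.2,2.1,0],[-0.34,1.22,-0.46,0.6,4.1,2.1,0],[-0.26,1.24,-0.51,0.7,4.2,2,0],[-0.18,1.23,-0.53,0.6,4.2,2.1,0],[-0.21,2.71,0,0,0,1.5,0],[-0.13,2.7,-0.01,0,0,1.5,0]]
[[-0.07,2.72,0,-0.1,0,1.5,0],[0.01,2.71,0,0,0,1.5,0],[0.08,2.71,0,0,0,1.5,0],[0.14,2.71,0,0,0,1.5,0],[-0.54,2.58,0.47,0,0,0.9,0],[-0.5,2.58,0.47,0,0,0.8,0],[-0.46,2.59,0.48,0,0,0.9,0],[-0.42,2.6,0.47,-0.1,0,0.9,0],[-0.38,2.6,0.47,0,0,0.8,0],[-0.34,2.61,0.48,0,0,0.9,0]]
[[-0.3,2.62,0.48,0,0,0.9,0],[-0.26,2.61,0.47,0,0,0.8,0],[-0.23,2.63,0.48,0,0,0.9,0],[-0.18,2.62,0.48,0,0,0.9,0],[-0.14,2.63,0.47,0,0,0.8,0],[-0.11,2.63,0.48,-0.1,0,0.9,0],[-0.03,0,2.33,0,0,0,0],[-0.02,0,2.34,0,0,0,0],[-0.03,-0.01,2.33,0,0,0,0],[-0.03,0,2.33,0,0,0,0]]
[[-0.02,0,2.34,0,0,0,0],[-0.03,0,2.33,0,0,0,0]]
max mm 27.209005862030317 deg 4.73392015141785 end [ 0.4287 -0.3141  0.1023]
```

Request:
send_rows --pt "-0.7 1.1 -0.2 0.6 4.2 2.1 0" --pt "-0.6 1.2 -0.3 0.6 4.2 2 0" --pt "-0.6 1.2 -0.3 0.6 4.2 2.1 0" --pt "-0.5 1.2 -0.4 0.6 4.2 2 0" --pt "-0.4 1.2 -0.4 0.6 4.2 2.1 0" --pt "-0.3 1.2 -0.5 0.6 4.1 2.1 0" --pt "-0.3 1.2 -0.5 0.7 4.2 2 0" --pt "-0.2 1.2 -0.5 0.6 4.2 2.1 0" --pt "-0.2 2.7 0 0 0 1.5 0" --pt "-0.1 2.7 0 0 0 1.5 0"

```text
t: 31.07
position: [0.4387, 0.1071, 0.3008]
tcp_rot: [-0.0, 0.995, 0.104, 0.007]
contact_force: [1.0, -0.4, -1.3]
grip_width: 0.197
gripper_force: 62.5
```

Request:
send_rows --pt "-0.1 2.7 0 0 0 1.5 0" --pt "0 2.7 0 0 0 1.5 0" --pt "0.1 2.7 0 0 0 1.5 0" --pt "0.1 2.7 0 0 0 1.5 0" --pt "-0.5 2.6 0.4 0 0 0.9 0" --pt "-0.5 2.6 0.4 0 0 0.8 0" --pt "-0.5 2.6 0.5 0 0 0.9 0" --pt "-0.4 2.6 0.5 0 0 0.9 0" --pt "-0.4 2.6 0.5 0 0 0.8 0" --pt "-0.3 2.6 0.5 0 0 0.9 0"

```text
t: 31.9
position: [0.4429, -0.1568, 0.2707]
tcp_rot: [-0.002, 1.0, 0.007, 0.006]
contact_force: [0.5, -0.8, -1.3]
grip_width: 0.199
gripper_force: 62.5
```

Request:
send_rows --pt "-0.3 2.6 0.5 0 0 0.9 0" --pt "-0.3 2.6 0.5 0 0 0.8 0" --pt "-0.2 2.6 0.5 0 0 0.9 0" --pt "-0.2 2.6 0.5 0 0 0.9 0" --pt "-0.1 2.6 0.5 0 0 0.8 0" --pt "-0.1 2.6 0.5 0 0 0.9 0" --pt "0 0 2.3 0 0 0 0" --pt "0 0 2.3 0 0 0 0" --pt "0 0 0 0 0 0 0"

```text
t: 32.65
position: [0.4266, -0.3102, 0.1903]
tcp_rot: [-0.004, 0.999, -0.039, 0.003]
contact_force: [-0.4, 1.3, -3.6]
grip_width: 0.2
gripper_force: 62.4
```

```bash
python3 - <<'E'
from h import *
C=spose(np.array([.5872,-.3255,.012]),0,-4.4)
s=r.state(); print(s['t'],s['joints'].round(2),nose())
plan([(*C,7,0)])
E
python3 sc2.py
```

```text
32.65 [ 0.87  0.26 -0.41  1.96  0.11  0.95 -1.25] (array([ 0.58490961, -0.32133682,  0.14707283]), np.float64(-0.3275739305081737), np.float64(-4.435736148418707))
[[0.02,0.07,1.94,-0.1,0,0,0],[0.02,0.06,1.94,0,0.1,0,0],[0.02,0.07,1.95,-0.1,0,0,0],[0.02,0.06,1.94,-0.1,0.1,0,0],[0.01,0.06,1.94,0,0,0,0],[0.02,0.06,1.94,-0.1,0.1,0,0],[0.01,0.06,1.95,-0.1,0,0,0]]
max mm 19.513585011473417 deg 0.14142135623730953 end [ 0.4287 -0.3141  0.0543]
[[(0.66, 1083)], [(0.66, 2254)]]
nominal 0.5489020032919828
[-1.32  5.69 -9.36  3.19 -2.13 -1.25] 0.2376997461549856
```

Request:
send_rows --pt "0 0.1 1.9 0 0 0 0" --pt "0 0.1 1.9 0 0 0 0" --pt "0 0 1.9 0 0 0 0" --pt "0 0 1.9 0 0 0 0" --pt "0 0 1.9 0 0 0 0" --pt "0 0 1.9 0 0 0 0" --pt "0 0 1.2 0 0 0 0" --pt "0 0 0 0 0 0 0"

```text
t: 33.52
position: [0.4296, -0.3122, 0.0671]
tcp_rot: [-0.003, 0.999, -0.038, 0.005]
contact_force: [0.2, 1.0, -1.7]
grip_width: 0.2
gripper_force: 62.4
```

Request:
send_rows --pt "0 0 0.4 0 0 0 0" --pt "0 0 0 0 0 0 0"

```text
t: 33.68
position: [0.4306, -0.3129, 0.0649]
tcp_rot: [-0.002, 0.999, -0.038, 0.006]
contact_force: [-0.2, 0.0, -1.5]
grip_width: 0.199
gripper_force: 62.4
```

Request:
send_rows --pt "0 0 0.3 0 0 0 0" --pt "0 0 0 0 0 0 0"

```text
t: 33.85
position: [0.4304, -0.3129, 0.0617]
tcp_rot: [-0.002, 0.999, -0.039, 0.006]
contact_force: [0.1, -0.0, -1.6]
grip_width: 0.198
gripper_force: 62.4
```

Request:
send_rows --pt "0 0 0.4 0 0 0 0" --pt "0 0 0.3 0 0 0 0" --pt "0 0 0 0 0 0 0"

```text
t: 34.1
position: [0.4299, -0.3125, 0.0537]
tcp_rot: [-0.002, 0.999, -0.039, 0.006]
contact_force: [-0.2, -0.8, -1.4]
grip_width: 0.197
gripper_force: 62.4
```

Request:
send_rows --pt "0 0 0.3 0 0 0 0" --pt "0 0 0 0 0 0 0"

```text
t: 34.27
position: [0.4301, -0.3125, 0.0508]
tcp_rot: [-0.002, 0.999, -0.039, 0.006]
contact_force: [-0.1, 0.2, -1.6]
grip_width: 0.195
gripper_force: 62.4
```

Request:
send_rows --pt "0 0 0.3 0 0 0 0" --pt "0 0 0 0 0 0 0"

```text
t: 34.43
position: [0.4304, -0.3126, 0.0479]
tcp_rot: [-0.002, 0.999, -0.039, 0.006]
contact_force: [-0.8, 0.2, 0.4]
grip_width: 0.196
gripper_force: 62.8
```

Request:
send_rows --pt "0 0 0.2 0 1.5 0 0" --pt "0 0 0.2 0 0 0 0" --pt "0 0 0 0 0 0 0"

```text
t: 34.68
position: [0.4301, -0.3126, 0.0441]
tcp_rot: [-0.002, 0.999, -0.039, 0.019]
contact_force: [-1.9, -0.1, 2.3]
grip_width: 0.197
gripper_force: 62.9
```

Request:
send_rows --pt "0 0 0 0 0 0 0.5" --pt "0 0 0 0 0 0 0.8" --pt "0 0 0 0 0 0 1" --pt "0 0 0 0 0 0 1" --pt "0 0 0 0 0 0 1" --pt "0 0 -1 0 0 0 1" --pt "0 0 -2 0 0 0 1" --pt "0 0 -3 0 0 0 1" --pt "0 0 -3 0 0 0 1" --pt "0 0 0 0 0 0 1"

```text
t: 35.52
position: [0.429, -0.314, 0.1399]
tcp_rot: [0.0, 0.999, -0.039, 0.022]
contact_force: [1.2, -1.3, 0.6]
grip_width: 0.997
gripper_force: 0.0
```

```bash
python3 - <<'E'
from h import *
s=r.state(); print(s['t'],s['position'],s['joints'].round(2))
ps=pics()
find(['scoop_nose','scoop','scoop_grip','bin_handle','tray'],ps)
E
```

```text
35.5167 [ 0.4290013  -0.31397318  0.1399273 ] [ 0.88  0.31 -0.41  2.02  0.15  0.8  -1.27]
scoop_nose [ 0.5803 -0.3109  0.0236] [1.7 2.3] [0.8, 0.92] [[336.0, 174.0], [388.0, 247.0]]
scoop [ 0.5308 -0.3257 -0.0044] [0.2 0.3] [0.79, 0.75] [[347.0, 182.0], [386.0, 270.0]]
scoop_grip [ 0.4267 -0.325   0.0247] [0.3 0.5] [0.92, 0.6] [[374.0, 191.0], [379.0, 306.0]]
bin_handle [[], [([268.0, 258.0], 0.64)]]
tray [0.5327 0.3351 0.0025] [1.2 1.2] [0.78, 0.63] [[228.0, 324.0], [165.0, 196.0]]
```

```bash
cat > cl.py <<'E'
from h import *
b=lambda th: rk(-7*np.cos(th)-175*np.sin(th),0,55-7*np.sin(th)+175*np.cos(th))
T=tool(95.3)
off=lambda th,e: b(th)+[0,0,-.014]+Ro.from_euler('z',RY,degrees=True).apply([e*1e-3,0,0])
E
python3 - <<'E'
from cl import *
plan([(off(1.2,0)+[0,0,.09],T,16,.4)])
E
```

```text
[[-0.01,-1.87,-0.33,0.1,-0.1,-6.2,0.4],[0.19,-1.85,-0.33,0.1,-0.1,-6.3,0.4],[0.39,-1.83,-0.32,0.1,-0.1,-6.2,0.4],[0.58,-1.78,-0.32,0.1,-0.2,-6.2,0.4],[0.78,-1.7,-0.32,0.1,-0.1,-6.3,0.4],[0.95,-1.6,-0.32,0.1,-0.1,-6.2,0.4],[1.12,-1.5,-0.32,0.1,-0.1,-6.2,0.4],[1.28,-1.36,-0.31,0.1,-0.1,-6.3,0.4],[1.41,-1.22,-0.32,0.1,-0.1,-6.2,0.4],[1.54,-1.06,-0.32,0.1,-0.1,-6.2,0.4]]
[[1.65,-0.88,-0.32,0.1,-0.1,-6.2,0.4],[1.73,-0.71,-0.32,0.1,-0.2,-6.3,0.4],[1.8,-0.51,-0.33,0.1,-0.1,-6.2,0.4],[1.84,-0.31,-0.33,0.1,-0.1,-6.2,0.4],[1.86,-0.12,-0.33,0.1,-0.1,-6.3,0.4],[1.86,0.09,-0.33,0.1,-0.1,-6.2,0.4]]
max mm 18.99736823878508 deg 6.3039670049897945 end [ 0.4458 -0.0148  0.1879]
```

Request:
send_rows --pt "0 -1.9 -0.3 0.1 -0.1 -6.2 0.4" --pt "0.2 -1.9 -0.3 0.1 -0.1 -6.3 0.4" --pt "0.4 -1.8 -0.3 0.1 -0.1 -6.2 0.4" --pt "0.6 -1.8 -0.3 0.1 -0.2 -6.2 0.4" --pt "0.8 -1.7 -0.3 0.1 -0.1 -6.3 0.4" --pt "1.0 -1.6 -0.3 0.1 -0.1 -6.2 0.4" --pt "1.1 -1.5 -0.3 0.1 -0.1 -6.2 0.4" --pt "1.3 -1.4 -0.3 0.1 -0.1 -6.3 0.4" --pt "1.4 -1.2 -0.3 0.1 -0.1 -6.2 0.4" --pt "1.5 -1.1 -0.3 0.1 -0.1 -6.2 0.4"

```text
t: 36.95
position: [0.4392, -0.1246, 0.1659]
tcp_rot: [-0.0, 0.874, 0.486, 0.008]
contact_force: [0.2, 0.6, -0.3]
grip_width: 0.401
gripper_force: 0.0
```

Request:
send_rows --pt "1.6 -0.9 -0.3 0.1 -0.1 -6.2 0.4" --pt "1.7 -0.7 -0.3 0.1 -0.2 -6.3 0.4" --pt "1.8 -0.5 -0.3 0.1 -0.1 -6.2 0.4" --pt "1.8 -0.3 -0.3 0.1 -0.1 -6.2 0.4" --pt "1.9 -0.1 -0.3 0.1 -0.1 -6.3 0.4" --pt "1.9 0.1 -0.3 0.1 -0.1 -6.2 0.4" --pt "0 0 0 0 0 0 0.4"

```text
t: 37.53
position: [0.4469, -0.0108, 0.1851]
tcp_rot: [0.001, 0.67, 0.743, 0.001]
contact_force: [-0.1, 0.0, 0.3]
grip_width: 0.401
gripper_force: 0.0
```

```bash
python3 - <<'E'
from cl import *
s=r.state(); print(s['t'],s['position'],s['joints'].round(2))
find(['bin_handle'],pics()); print(b(1.2))
ths=np.linspace(1.2,0,17)[1:]; es=np.minimum(12,np.arange(1,17)*2.)
plan([(off(1.2,0),T,5,.4)]+[(off(t,e),T,1,.4) for t,e in zip(ths,es)]+[(off(0,14),T,1,.4)])
E
```

```text
37.5333 [ 0.44687238 -0.01076931  0.18512224] [ 0.72  0.2  -0.91  2.1   0.2   0.92 -0.2 ]
bin_handle [[([321.0, 237.0], 0.58)], []]
[ 0.44587286 -0.01478693  0.11188833]
[[0,-0.01,1.73,0,0,0,0.4],[0.01,0,1.72,0,0,-0.1,0.4],[0,-0.01,1.73,0,0,0,0.4],[0,-0.01,1.73,0,0,0,0.4],[0,-0.01,1.72,0,0,0,0.4],[0,0.68,-1.22,0,0,0,0.4],[0,0.76,-1.19,0,0,0,0.4],[0,0.85,-1.14,0,0,0,0.4],[0,0.94,-1.09,0,0,0,0.4],[0,1.01,-1.03,0,0,0,0.4]]
[[0,1.09,-0.96,0,0,0,0.4],[0.01,0.96,-0.9,0,0,0,0.4],[0,1.02,-0.82,0,0,0,0.4],[0,1.09,-0.75,0,0,0,0.4],[0,1.13,-0.66,0,0,0,0.4],[0,1.18,-0.57,0,0,0,0.4],[0,1.22,-0.48,0,0,0,0.4],[0,1.26,-0.39,0,0,0,0.4],[0,1.28,-0.3,0,0,0,0.4],[0,1.29,-0.2,0,0,0,0.4]]
[[0.01,1.31,-0.1,0,0,0,0.4],[0,0.2,0,0,0,0,0.4]]
max mm 17.30028901492689 deg 0.1 end [0.6177 0.0013 0.216 ]
```

Request:
send_rows --pt "0 0 1.7 0 0 0 0.4" --pt "0 0 1.7 0 0 0 0.4" --pt "0 0 1.7 0 0 0 0.4" --pt "0 0 1.7 0 0 0 0.4" --pt "0 0 1.7 0 0 0 0.4" --pt "0 0 0 0 0 0 0.4"

```text
t: 38.23
position: [0.4447, -0.015, 0.0968]
tcp_rot: [-0.001, 0.675, 0.738, -0.001]
contact_force: [-0.9, 0.0, -1.2]
grip_width: 0.402
gripper_force: 0.0
```

Request:
send_rows --pt "0 0.7 -0.9 0 0 0 0.4" --pt "0 0.8 -1.1 0 0 0 0.4" --pt "0 0.9 -1.1 0 0 0 0.4" --pt "0 0.9 -1.1 0 0 0 0.4" --pt "0 1.0 -1.0 0 0 0 0.4"

```text
t: 38.65
position: [0.4906, -0.0103, 0.1543]
tcp_rot: [0.001, 0.674, 0.739, 0.001]
contact_force: [0.4, -0.1, -0.9]
grip_width: 0.399
gripper_force: 0.0
```

Request:
send_rows --pt "0 1.1 -0.9 0 0 0 0.4" --pt "0 1.0 -0.9 0 0 0 0.4" --pt "0 1.0 -0.8 0 0 0 0.4" --pt "0 1.1 -0.7 0 0 0 0.4" --pt "0 1.1 -0.6 0 0 0 0.4" --pt "0 1.2 -0.6 0 0 0 0.4" --pt "0 1.2 -0.5 0 0 0 0.4"

```text
t: 39.23
position: [0.5672, -0.0033, 0.2044]
tcp_rot: [0.001, 0.674, 0.739, 0.001]
contact_force: [-0.5, -0.6, 0.7]
grip_width: 0.401
gripper_force: 0.0
```

```bash
python3 - <<'E'
from cl import *
s=r.state(); print(s['t'],s['position'],s['contact_force'])
find(['bin_handle'],pics())
E
```

```text
39.2333 [ 0.56716759 -0.0033178   0.20442315] [-0.52968617 -0.57217087  0.73729377]
bin_handle [[([317.0, 236.0], 0.76)], []]
```

```bash
python3 - <<'E'
from cl import *
ps=pics()
for t in (1.0,1.1,1.15,1.2): print(t,[proj(p,b(t)).round(1) for p in ps],b(t).round(4))
print([q['location'] for q in vision.spot_point('bin_handle',ps[0])],[q['location'] for q in vision.spot_point('bin_handle',ps[1])])
plan([(off(1.17,0)+[0,0,.09],T,8,.4)])
E
```

```text
1.0 [array([319.6, 226.9]), array([271. , 251.8])] [ 0.4604 -0.0134  0.1437]
1.1 [array([321.6, 231. ]), array([270.4, 255.8])] [ 0.4524 -0.0142  0.1281]
1.15 [array([322.4, 233. ]), array([270.1, 257.6])] [ 0.4489 -0.0145  0.1201]
1.2 [array([323.1, 235. ]), array([269.9, 259.1])] [ 0.4459 -0.0148  0.1119]
[[321.4, 234.4], [277.1, 217.7]] []
[[-0.01,-1.48,0.11,0,0,0,0.4],[0,-1.47,0.11,0,0,0,0.4],[-0.01,-1.48,0.11,0,0,0,0.4],[0,-1.48,0.11,0,0,0,0.4],[-0.01,-1.48,0.11,0,0,0,0.4],[0,-1.47,0.11,0,0,0,0.4],[-0.01,-1.48,0.11,0,0,0,0.4],[-0.01,-1.48,0.11,0,0.1,0,0.4]]
max mm 14.841158984392022 deg 0.1 end [ 0.4476 -0.0147  0.1928]
```

```bash
python3 - <<'E'
from cl import *
s0=(off(1.2,0)+[0,0,.095],T)
d=np.array([0,0,-.004])
ths=np.linspace(1.2,0,19)[1:]
plan([(off(1.2,0)+d,T,6,.4),(off(1.2,12.5)+d,T,2,.4)]+[(off(t,13)+d,T,1,.4) for t in ths]+[(off(0,15),T,1,.4)],s0)
E
```

```text
[[0,0,1.65,0,0,0,0.4],[0,0,1.65,0,0,0,0.4],[0,0,1.65,0,0,0,0.4],[0,0,1.65,0,0,0,0.4],[0,0,1.65,0,0,0,0.4],[0,0,1.65,0,0,0,0.4],[0,0.62,0,0,0,0,0.4],[0,0.63,0,0,0,0,0.4],[0,0.47,-1.09,0,0,0,0.4],[0,0.48,-1.06,0,0,0,0.4]]
[[0,0.56,-1.03,0,0,0,0.4],[0,0.62,-0.98,0,0,0,0.4],[0,0.69,-0.95,0,0,0,0.4],[0,0.75,-0.89,0,0,0,0.4],[0,0.81,-0.84,0,0,0,0.4],[0,0.86,-0.79,0,0,0,0.4],[0,0.92,-0.73,0,0,0,0.4],[0,0.95,-0.66,0,0,0,0.4],[0,1.01,-0.61,0,0,0,0.4],[0.01,1.03,-0.53,0,0,0,0.4]]
[[0,1.08,-0.46,0,0,0,0.4],[0,1.1,-0.39,0,0,0,0.4],[0,1.12,-0.31,0,0,0,0.4],[0,1.14,-0.24,0,0,0,0.4],[0,1.16,-0.17,0,0,0,0.4],[0,1.16,-0.08,0,0,0,0.4],[0,0.2,-0.4,0,0,0,0.4]]
max mm 16.5 deg 0.0 end [0.6187 0.0013 0.216 ]
```

Request:
send_rows --pt "0 -1.5 0 0 0 0 0.4" --pt "0 -1.5 0.1 0 0 0 0.4" --pt "0 -1.5 0.1 0 0 0 0.4" --pt "0 -1.5 0.1 0 0 0 0.4" --pt "0 -1.5 0.1 0 0 0 0.4" --pt "0 -1.5 0.1 0 0 0 0.4" --pt "0 -1.5 0.1 0 0 0 0.4" --pt "0 -1.6 0.1 0 0 0 0.4" --pt "0 0 0 0 0 0 0.4"

```text
t: 40.38
position: [0.4425, -0.0147, 0.194]
tcp_rot: [0.0, 0.674, 0.739, -0.001]
contact_force: [0.5, -0.4, 0.5]
grip_width: 0.397
gripper_force: 0.0
```

Request:
send_rows --pt "0 0 1.7 0 0 0 0.4" --pt "0 0 1.7 0 0 0 0.4" --pt "0 0 1.7 0 0 0 0.4" --pt "0 0 1.7 0 0 0 0.4" --pt "0 0 1.6 0 0 0 0.4" --pt "0 0 1.6 0 0 0 0.4" --pt "0 0.8 0 0 0 0 0.4" --pt "0 0.8 0 0 0 0 0.4" --pt "0 0.4 0 0 0 0 0.4" --pt "0 0.4 -0.5 0 0 0 0.4"

```text
t: 41.22
position: [0.4614, -0.0128, 0.0974]
tcp_rot: [-0.005, 0.674, 0.739, -0.007]
contact_force: [-57.0, -0.2, 20.4]
grip_width: 0.396
gripper_force: 28.7
```

```bash
python3 - <<'E'
from cl import *
s=r.state(); print(s['t'],s['position'],s['contact_force'])
ps=pics()
print([q['location'] for q in vision.spot_point('bin_handle',ps[0])],[q['location'] for q in vision.spot_point('bin_handle',ps[1])])
E
```

```text
41.2167 [ 0.46142471 -0.01283322  0.09738994] [-57.02387982  -0.24303623  20.35081825]
[[321.9, 236.0]] []
```

Request:
send_rows --pt "0 -1.0 0 0 0 0 0.4" --pt "0 -1.0 0 0 0 0 0.4" --pt "0 0 -0.4 0 0 0 0.4" --pt "0 0 0 0 0 0 0.4"

```text
t: 41.75
position: [0.4508, -0.014, 0.105]
tcp_rot: [0.002, 0.674, 0.739, 0.001]
contact_force: [1.2, -1.0, 0.4]
grip_width: 0.399
gripper_force: 0.0
```

```bash
python3 - <<'E'
from cl import *
s=r.state(); print(s['t'],s['position'],s['contact_force'])
print(b(1.2))
ths=np.linspace(1.2,0,21)[1:]
plan([(off(t,0),T,1,0) for t in ths],(off(1.2,0),T))
E
```

```text
41.75 [ 0.45075724 -0.01397291  0.10495456] [ 1.16348185 -1.04917029  0.36864395]
[ 0.44587286 -0.01478693  0.11188833]
[[0,0.37,-0.98,0,0,0,0],[0,0.43,-0.96,0,0,0,0],[0,0.49,-0.93,0,0,0,0],[0,0.54,-0.9,0,0,0,0],[0,0.59,-0.87,0,0,0,0],[0,0.65,-0.83,0,0,0,0],[0,0.69,-0.79,0,0,0,0],[0,0.74,-0.75,0,0,0,0],[0,0.78,-0.7,0,0,0,0],[0,0.83,-0.65,0,0,0,0]]
[[0,0.86,-0.6,0,0,0,0],[0,0.89,-0.55,0,0,0,0],[0,0.93,-0.49,0,0,0,0],[0.01,0.95,-0.44,0,0,0,0],[0,0.98,-0.38,0,0,0,0],[0,1,-0.32,0,0,0,0],[0,1.02,-0.26,0,0,0,0],[0,1.03,-0.2,0,0,0,0],[0,1.05,-0.14,0,0,0,0],[0,1.04,-0.07,0,0,0,0]]
max mm 10.59292216529509 deg 0.0 end [ 0.6038 -0.      0.216 ]
```

Request:
send_rows --pt "0 -0.5 0.6 0 0 0 0.4" --pt "0 0 0 0 0 0 0.2" --pt "0 0 0 0 0 0 0" --pt "0 0 0 0 0 0 0" --pt "0 0 0 0 0 0 0" --pt "0 0 0 0 0 0 0"

```text
t: 42.25
position: [0.4472, -0.0141, 0.0981]
tcp_rot: [0.002, 0.674, 0.739, 0.002]
contact_force: [14.2, -1.5, -5.6]
grip_width: 0.086
gripper_force: 58.4
```

Request:
send_rows --pt "0 0.4 -1.0 0 0 0 0" --pt "0 0.4 -1.0 0 0 0 0" --pt "0 0 0 0 0 0 0"

```text
t: 42.5
position: [0.4559, -0.0132, 0.1193]
tcp_rot: [0.002, 0.674, 0.739, 0.002]
contact_force: [12.6, 0.4, -7.4]
grip_width: 0.088
gripper_force: 58.8
```

Request:
send_rows --pt "0 0.6 -0.9 0 0 0 0" --pt "0 0.6 -0.9 0 0 0 0" --pt "0 0.6 -0.9 0 0 0 0" --pt "0 0.7 -0.8 0 0 0 0" --pt "0 0.7 -0.8 0 0 0 0" --pt "0 0 0 0 0 0 0"

```text
t: 43.0
position: [0.4846, -0.0108, 0.1618]
tcp_rot: [0.0, 0.674, 0.739, -0.001]
contact_force: [-9.5, -2.3, 6.9]
grip_width: 0.089
gripper_force: 59.6
```

```bash
cat > q.py <<'E'
from cl import *
s=r.state(); print(s['t'],s['position'],s['contact_force'].round(1),s['grip_width'])
p=s['position']; v=Ro.from_euler('z',-RY,degrees=True).apply(p-RK)*1e3; v[2]+=14-55
print('R',np.hypot(v[0],v[2]),'th',np.arctan2(-v[0],v[2])-.04,'expR',np.hypot(7,175))
th=np.arctan2(-v[0],v[2])-.04
n=max(2,int(th/.065)); plan([(off(t,0),T,1,0) for t in np.linspace(th,0,n+1)[1:]])
E
python3 q.py
```

```text
43.0 [ 0.48461782 -0.01076465  0.16176449] [-9.5 -2.3  6.9] 0.08924851721225234
R 175.0285569596938 th 0.7693484522735135 expR 175.13994404475525
[[-0.04,0.87,-0.86,0,0.1,0,0],[0,0.93,-0.8,0,0,0,0],[0,0.99,-0.72,0,0,0,0],[0,1.03,-0.66,0,0,0,0],[0,1.08,-0.58,0,0,0,0],[0.01,1.11,-0.51,0,0,0,0],[0,1.15,-0.42,0,0,0,0],[0,1.18,-0.35,0,0,0,0],[0,1.19,-0.26,0,0,0,0],[0,1.22,-0.18,0,0,0,0]]
[[0,1.22,-0.09,0,0,0,0]]
max mm 12.332072007574395 deg 0.1 end [ 6.039e-01 -1.000e-04  2.160e-01]
```

Request:
send_rows --pt "0 0.7 -0.9 0 0 0 0" --pt "0 0.9 -0.8 0 0 0 0" --pt "0 1.0 -0.7 0 0 0 0" --pt "0 1.0 -0.7 0 0 0 0" --pt "0 1.1 -0.6 0 0 0 0" --pt "0 1.1 -0.5 0 0 0 0" --pt "0 1.1 -0.4 0 0 0 0" --pt "0 0 0 0 0 0 0"

```text
t: 43.67
position: [0.5552, -0.0045, 0.2086]
tcp_rot: [0.001, 0.674, 0.739, 0.001]
contact_force: [-8.8, -5.8, 23.3]
grip_width: 0.088
gripper_force: 63.2
```

```bash
python3 q.py
```

```text
43.6667 [ 0.55518114 -0.00445202  0.20860176] [-8.8 -5.8 23.3] 0.08796830605076811
R 176.66157550914943 th 0.2816453649820893 expR 175.13994404475525
[[-0.01,1.23,-0.2,0.1,0.1,-0.1,0],[0,1.21,-0.26,0,0,0,0],[0,1.22,-0.18,0,0,0,0],[0,1.23,-0.09,0,0,0,0]]
max mm 12.461942063739503 deg 0.17320508075688776 end [ 0.6039 -0.      0.216 ]
```

Request:
send_rows --pt "0 1.0 -0.6 0 0 0 0" --pt "0 1.2 -0.3 0 0 0 0" --pt "0 1.2 -0.2 0 0 0 0" --pt "0 0.9 -0.1 0 0 0 0" --pt "0 0 0 0 0 0 0"

```text
t: 44.08
position: [0.5972, -0.0007, 0.2188]
tcp_rot: [0.001, 0.674, 0.739, 0.0]
contact_force: [-1.4, -8.1, 4.4]
grip_width: 0.086
gripper_force: 63.4
```

```bash
python3 q.py
```

```text
44.0833 [ 0.59715719 -0.00071886  0.21881148] [-1.4 -8.1  4.4] 0.0860212504070875
R 178.33895889969784 th 0.03693137508338865 expR 175.13994404475525
[[0.01,0.35,0.3,0.1,0,0,0],[0,0.32,-0.02,0,0,0,0]]
max mm 4.610856753359402 deg 0.1 end [ 0.6038 -0.      0.216 ]
```

Push the last bit to the stop, then open in place and rise.

Request:
send_rows --pt "0 0.3 0 0 0 0 0" --pt "0 0.3 0 0 0 0 0" --pt "0 0.2 0 0 0 0 0" --pt "0 0 0 0 0 0 0"

```text
t: 44.42
position: [0.604, -0.0002, 0.2187]
tcp_rot: [0.001, 0.674, 0.739, -0.0]
contact_force: [1.6, -5.5, -2.2]
grip_width: 0.087
gripper_force: 63.8
```

Request:
send_rows --pt "0 0 0 0 0 0 0.2" --pt "0 0 0 0 0 0 0.4" --pt "0 0 0 0 0 0 0.5" --pt "0 0 0 0 0 0 0.5" --pt "0 0 0 0 0 0 0.5"

```text
t: 44.83
position: [0.6037, 0.0007, 0.2188]
tcp_rot: [0.001, 0.674, 0.739, 0.0]
contact_force: [-0.8, -0.7, -0.9]
grip_width: 0.498
gripper_force: 0.0
```

```bash
python3 q.py | head -2
```

```text
44.8333 [0.60366149 0.00073473 0.21876131] [-0.8 -0.7 -0.9] 0.49782565048472355
R 177.9028532313917 th -0.00010739190200696747 expR 175.13994404475525
```

Request:
send_rows --pt "0 0.8 0 0 0 0 0.5" --pt "0 0.5 0 0 0 0 0.5" --pt "0 0.2 0 0 0 0 0.5" --pt "0 0.2 0 0 0 0 0.5" --pt "0 0 0 0 0 0 0.5"

```text
t: 45.25
position: [0.6209, 0.0022, 0.2184]
tcp_rot: [0.0, 0.674, 0.739, 0.0]
contact_force: [0.6, -0.7, -0.4]
grip_width: 0.502
gripper_force: 0.0
```

Request:
send_rows --pt "0 0.2 0 0 0 0 0.5" --pt "0 0 0 0 0 0 0.5"

```text
t: 45.42
position: [0.6216, 0.0023, 0.2183]
tcp_rot: [-0.0, 0.674, 0.739, -0.001]
contact_force: [-6.2, -0.4, 2.2]
grip_width: 0.502
gripper_force: 3.3
```

Request:
send_rows --pt "0 0.2 0 0 0 0 0.5" --pt "0 0 0 0 0 0 0.5"

```text
t: 45.58
position: [0.622, 0.0023, 0.2181]
tcp_rot: [-0.001, 0.674, 0.739, -0.002]
contact_force: [-20.1, -2.4, 11.3]
grip_width: 0.499
gripper_force: 9.9
```

Request:
send_rows --pt "0 -0.9 0 0 0 0 0.5" --pt "0 -1.0 0 0 0 0 0.5" --pt "0 0 0 0 0 0 0.5" --pt "0 0 -2 0 0 0 0.5" --pt "0 0 -3 0 0 0 0.5" --pt "0 0 -3 0 0 0 0.5" --pt "0 0 -3 0 0 0 0.5" --pt "0 0 0 0 0 0 0.5" --pt "0 0 0 0 0 0 0.5"

```text
t: 46.33
position: [0.6062, 0.0008, 0.3304]
tcp_rot: [0.002, 0.674, 0.739, 0.001]
contact_force: [-0.5, -0.7, -1.1]
grip_width: 0.498
gripper_force: 0.0
```

```bash
python3 k.py; python3 - <<'E'
from cl import *
ps=pics(); find(['bin_handle','bin_inside','tray','scoop','scoop_nose','scoop_grip'],ps)
print('shut bar px',[proj(p,b(0)).round(1) for p in ps], 'th.1',[proj(p,b(.1)).round(1) for p in ps])
print([ (q['location'],round(q['confidence'],2)) for q in vision.spot_point('bin_handle',ps[0])])
E
for f in 0 1; do cp m_$f.npz old_$f.npz; done; sed -i 's/cs=\[\]/cs=[];i=0/; s/m_{len(cs)}/m_{len(cs)\/\/2}/' b.py; python3 b.py >/dev/null; python3 f.py | grep -E 'scoop|tray'
```

```text
46.3333 [ 0.57  0.35 -0.87  1.61  0.28  1.31 -0.25] [-0.5 -0.7 -1.1]
[0.59109288 0.15846748 0.2858734 ] -0.7799708662433175 95.26863262249606
s tube_0_mid [(array([203., 321.]), 0.45)]
s tube_1_mid [(array([207., 325.]), 0.55), (array([232., 325.]), 0.45)]
s tube_2_mid [(array([251., 217.]), 0.46)]
   white [(147, [200.0, 321.0]), (156, [217.0, 321.0]), (155, [209.0, 322.0])]
   red [(17, [213.0, 305.0])]
   blue [(20, [221.0, 305.0])]
  nose px [244. 216.] tray poly [[183, 322], [227, 281], [273, 323], [229, 369]]
t tube_0_mid [(array([159., 172.]), 0.59)]
t tube_1_mid [(array([158., 179.]), 0.54)]
t tube_2_mid []
   white [(137, [159.0, 172.0]), (135, [160.0, 180.0]), (137, [162.0, 187.0])]
   red [(27, [176.0, 177.0])]
   blue [(8, [174.0, 166.0]), (28, [179.0, 184.0])]
  nose px [214. 164.] tray poly [[155, 158], [207, 180], [177, 240], [123, 216]]
bin_handle [[([275.0, 192.0], 0.56)], []]
bin_inside [[([266.0, 215.0], 0.72)], []]
tray [ 0.5365  0.3288 -0.0033] [1.7 1.7] [0.74, 0.64] [[229.0, 322.0], [168.0, 195.0]]
scoop [0.4037 0.1368 0.5762] [28.5 44. ] [0.64, 0.71] [[343.0, 183.0], [159.0, 174.0]]
scoop_nose [ 0.5834 -0.3188  0.0111] [0.  0.1] [0.78, 0.9] [[335.0, 174.0], [390.0, 250.0]]
scoop_grip [ 0.4196 -0.3214  0.0413] [2.  2.7] [0.83, 0.65] [[378.0, 190.0], [379.0, 305.0]]
shut bar px [array([277.5, 188. ]), array([284.3, 186.5])] th.1 [array([282.7, 190.9]), array([282.7, 193.7])]
[([275.1, 191.9], 0.56)]
scoop [ 0.53261144 -0.31905296 -0.08695497] -4.982152540546351 0.14391958302134267
tray [ 0.53000673  0.33080181 -0.10057517] -5.762532643584084 0.28222868811064694
scoop [ 0.53211353 -0.31895556 -0.07808348] -4.473853706504318 0.38896320020322045
```

Request:
send_rows --pt "0 0 -2 0 0 0 0.5" --pt "-1 0 -2 0 0 0 0.5" --pt "-3 -0.5 -1 0 0 0 0.5" --pt "-3 -1 0 0 0 0 0.5" --pt "-3 -1 0 0 0 0 0.5" --pt "-3 -1 0 0 0 0 0.5" --pt "-3 -1 0 0 0 0 0.5" --pt "-3 -1 0 0 0 0 0.5" --pt "-2 -1 0 0 0 0 0.5" --pt "0 0 0 0 0 0 0.5"

```text
t: 48.92
position: [0.5584, -0.22, 0.3781]
tcp_rot: [0.001, 0.676, 0.737, -0.001]
contact_force: [-0.2, -1.0, 0.2]
grip_width: 0.501
gripper_force: 0.0
```

```bash
python3 - <<'E'
from h import *
ps=pics(); a=cv2.imread('pics/scene0.png'),cv2.imread('pics/top0.png')
for p,o,(u,v) in zip(ps,a,[(268,205),(285,192)]):
    sl=(slice(v-25,v+25),slice(u-20,u+25))
    best=[]
    A=cv2.cvtColor(p['image'],6)[sl].astype(float); B=cv2.cvtColor(o,6)[sl].astype(float)
    print('mean abs diff',np.abs(A-B).mean(), 'shift1', np.abs(A-np.roll(B,2,0)).mean(), cv2.phaseCorrelate(A,B))
find(['bin_handle'],ps); print(r.state()['t'],r.state()['position'])
E
```

```text
mean abs diff 5.886666666666667 shift1 30.202222222222222 ((0.4136660467295883, -0.10204652559464122), 0.8594476272786021)
mean abs diff 25.705333333333332 shift1 46.687555555555555 ((0.48154276960976716, -0.150120096476833), 0.6765379272873627)
bin_handle [0.6031 0.0023 0.2277] [1.8 2.6] [0.69, 0.69] [[276.0, 188.0], [283.0, 189.0]]
49.1167 [ 0.56042771 -0.21321894  0.37876304]
```

The bin looks as it did before it was opened, with the handle measured at (0.603, 0.002, 0.228), so it is shut. I am handing the job in.

```bash
python3 -c "
from rig import finish_job
print(finish_job())"
```

```text
the job is handed in; nothing more can be done
None
```

The job is handed in at about 49 s of the 72 s: three tubes are in the green tray, the fourth (white cap) was left in the bin, the scoop is back on the worktop, the bin is shut and the tray is where it stood; while shutting the bin, a finger caught the panel's edge and pushed with about 57 N, which may count against the 40 N limit if it is judged as a press by the gripper's body.

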